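Scrape the offcuts off the tacking plate

ROBOT

A 6-joint arm with a two-finger parallel gripper is mounted at the origin on the work surface. World frame = base frame: x ahead of the robot, y to its left, z up, the work surface at z = 0. Lengths are in m, angles in rad, forces in N, time in s.
With the tool pointing down it reaches from about 0.35 to 0.85 m from the base axis. Payload 8.1 kg.
Tool frame: the origin (TCP) lies on the centre line of the jaws, within the pads' length; the fingertips stand 17 mm ahead of it and the grasp point (between the pads) lies 2 mm behind it; z points along the fingers, y is the line along which they close (so a half turn about z gives the same grasp; the last joint's range is limited). The gripper opens to 93 mm and grips with 3 to 60 N. Pads are 15 mm wide; open, the fingers measure 128 mm over their backs; the gripper's body (75 mm by 188 mm) begins 65 mm behind the grasp point.
Start: joints at [1.196, 0.13, 1.488, -0, 1.523, -0.085], TCP at [0.171, 0.575, 0.201] pointing down, gripper open.
Joint ranges: [-2.96, 2.96], [-0.89, 2.26], [0.02, 2.5], [-1.34, 4.48], [0, 2.73], [-2.66, 2.66]. Speed limits (rad/s): [2.39, 2.39, 2.79, 3.14, 3.14, 3.14].

INTERFACE

Orientations are given as a rotation vector (axis times angle).
In Python, from plant import telemetry, viewer, order gives the robot as it stands.
- The arm moves only by the tool send_rows, never from a script. Its argument "plan" is a list that holds one entry, the list of rows, each a list of 5 numbers: the closure, from -1 (fully open) to 1 (shut), then the shift along the world's x, y, z normalised to -1 to 1, where 1 is 0.2 m, then the turn about the world's z normalised to -1 to 1, where 1 is 60 degrees. A call has 1 to 20 rows; each row is the pose to reach, as a shift and turn from the pose commanded when the call began; what a row does not reach only later rows make up. A row lasts 1/12 s, in which the tool goes at most 41.7 mm and 7.16 degrees, less where a joint would pass 70% of its speed; a pose out of reach is approached as far as the arm can. A call with a number of a shift or a turn outside -1 to 1 is refused whole. A call with a gripper value outside its range is refused whole. The fingers move at their own pace and stop on an object; "force" is the grip in N (left out, the last holds). Time passes only in rows, so rows that repeat a pose let the fingers close. It gives the time, the measured TCP pose, the force, the opening and the grip force at its end, in the units of the state.
- telemetry.read_state(): the state, without advancing time (a new reading comes with each control period).
- viewer.read_camera(name): name is "side" or "top"; returns (picture, depth): 420x560x3 uint8, blue, green, red; 420x560 float32, m along the optical axis (not along the pixel's ray), 0 where there is no reading.
- viewer.calibration(name): a dict with "camera_matrix" (3x3 intrinsics, pixels), "extrinsics" (4x4, takes a point from camera to world coordinates). Camera axes: x right, y up, looking along -z (the intrinsics and any distortion apply to the point x, -y, -z); pixel columns grow to the right and rows downward; lengths in m; the calibration is good to about 2 mm. A picture is of the moment at which its call begins. calibration takes no time and is no camera call.
- order.close_job(): hands the job in; it is judged then, once.
The state is a dict: "t": time; "q": joint angles; "dq": joint speeds; "joint_torque": joint torques, N m; "tool_pos": TCP position; "orientation": TCP orientation; "force": force on the tool from outside, world axes, zero at the start; "wrist_torque": the same for the moment, N m; "opening": finger opening in m; "gripper_force": force on a finger pad.
Only numpy, scipy, OpenCV 4.12 (cv2) and the standard library are available. Lean on these libraries where they do the work, as an engineer would, in place of code of your own. Each camera call takes 0.05 s, during which the arm holds its last target. There are 200 camera calls.

TASK

Take the hand scraper and push all five steel offcuts off the plate into the trough along its side, reaching in under the clear shield; touch the offcuts only with the scraper, not with the fingers, and leave the bracket on the plate and the other things on the bench where they are. Then stand the scraper upright in the middle of the cork pad, lined up with the pad's length, and let go of it.

Things in the scene. Friction and masses are not known exactly. Their poses are not given: they have to be found in the camera images.
- plate: fixed bench-top steel plate, 210 (its x, away from the robot) x 260 mm (its y), top face 40 mm above the bench; origin under its centre at bench height, z up
- shield_front (a point): middle of the front lower edge of a clear flat shield over the plate's far half: 20 mm beyond the plate's centre, 125 mm above its top; axes as the plate's. The shield runs from here 100 mm to +x and 120 mm to either y, 4 mm thick, open at front and sides, on two 12 x 16 mm posts 92 mm to +x and 112 mm to either side of here, just beyond the plate's far edge, with a 12 mm bar on top between them
- trough: fixed open aluminium chip trough against one side (left or right) of the plate, 220 x 78 mm outside, walls 4 mm thick and 30 mm high (10 mm below the plate's top), floor 4 mm; origin under its centre at bench height, x along its length, parallel to the plate's x; 2 mm gap to the plate
- rail: fixed low dark steel bar 220 x 50 x 28 mm (30 mm with bolts) along the plate's other side; origin under its centre; not to be used
- scraper: loose hand scraper, 0.25 kg, standing on its block: block 90 (its x) x 22 (its y) x 22 mm high with a steel foot; origin at the centre of the block's underside, z up. From the block's middle (11 mm up) a flat-sided wooden handle, 22 mm thick across y and 26 mm wide, leans back towards its -x at 40 degrees from vertical and ends 96 mm along its axis
- scraper_grip (a point): grip point on the scraper's handle axis, 62 mm along it: 40 mm behind the origin (-x) and 58 mm above the underside; the handle is 22 mm thick across the scraper's y here
- pad: fixed cork parking pad on the bench, 140 (its x) x 76 mm, 4 mm thick; origin under its centre
- bracket: loose small steel bracket standing near the plate's front edge, 40 x 40 mm base, 26 mm tall, 0.3 kg; origin at the centre of its underside; to be left alone
- chip1: steel offcut, 24 (x) x 16 (y) x 8 mm, loose on the plate; origin at the centre of its underside
- chip2: steel offcut, 24 (x) x 16 (y) x 8 mm, loose on the plate; origin at the centre of its underside
- chip3: steel offcut, 24 (x) x 16 (y) x 8 mm, loose on the plate; origin at the centre of its underside
- chip4: round steel offcut, disc 20 mm diameter, 8 mm thick, loose on the plate; origin at the centre of its underside
- chip5: steel offcut, 24 (x) x 16 (y) x 8 mm, loose on the plate; origin at the centre of its underside
- can: standing grey spray can, 54 mm diameter, 150 mm tall, bystander; origin at the centre of its underside
- tub: standing white screw-top tub, 60 mm diameter, 70 mm tall, bystander; origin at the centre of its underside
- cartridge: grey respirator cartridge, disc 84 mm diameter, 30 mm tall, lying on the bench between robot and plate, bystander; origin at the centre of its underside
- hammer: hammer lying on the bench by its right edge, bystander; origin on the bench under its middle, x along it
- brush: hand brush lying on the bench by its left edge, bystander; origin on the bench under its middle, x along it
There are look-alikes about, which are no part of the job. Leave any pink or yellow look-alike of the scraper alone.

How it is judged:
On the way, in this order (a step that is already met when the one before it is completed fails the run):
1. the scraper is picked up (height (world z) of scraper above 0.03 m), for 0.2 s.
2. all five offcuts lie in the trough (x of chip1 in the frame of trough between -0.108 and 0.108 m and y of chip1 in the frame of trough between -0.037 and 0.037 m and z of each of chip1, chip2, chip3, chip4, chip5 in the frame of trough below 0.028 m and x of chip2 in the frame of trough between -0.108 and 0.108 m and y of chip2 in the frame of trough between -0.037 and 0.037 m and x of chip3 in the frame of trough between -0.108 and 0.108 m and y of chip3 in the frame of trough between -0.037 and 0.037 m and x of chip4 in the frame of trough between -0.108 and 0.108 m and y of chip4 in the frame of trough between -0.037 and 0.037 m and x of chip5 in the frame of trough between -0.108 and 0.108 m and y of chip5 in the frame of trough between -0.037 and 0.037 m), for 0.2 s.
At the end, for the whole second after the job is handed in: All five offcuts are at rest inside the trough; the scraper stands upright (within 0.1 rad) and still on the cork pad, its origin within 25 mm of the pad's centre and its block within 0.3 rad of the pad's length, either way round (all of step 2 and linear speed of each of chip1, chip2, chip3, chip4, chip5, scraper below 0.02 m/s and horizontal distance between scraper and pad below 0.025 m and angle between the x axis of scraper and the x axis of pad, either way round below 0.3 rad and angle between scraper's own z axis and vertical below 0.1 rad and height (world z) of scraper below 0.008 m); the robot touches nothing.
It fails at once if the bracket is moved by more than 10 mm (distance of bracket from where it was at the start of the episode above 0.01 m).
It fails at once if a bystander (can, tub, cartridge, hammer, brush) is moved by more than 20 mm (distance of any of can, tub, cartridge, hammer, brush from where it was at the start of the episode above 0.02 m).
It fails at once if the fingers touch an offcut (contact force between any of chip1, chip2, chip3, chip4, chip5 and the fingers above 0.5 N).
It also fails if it takes over 72 s, if anything falls off the work surface, if the arm or the gripper's body presses on something with over 40 N, if the wrist force passes 120 N, or if a joint passes its speed limit or range.

## Working session

There is one attempt and no reset: what is moved stays moved. The work goes in short steps, Python scripts to look and compute and a tool call to move; the robot and the scene stay as the last step left them, time stands still between calls to the robot, and variables do not carry over. Pictures are saved under pics/ and viewed, at most 10 in all, crops included, and the job is handed in when it is done.

Besides the shell and the picture viewer there is one more tool, called after "Call:" as name(argument=value, ...) on one line, values as JSON. send_rows: Moves the arm, as the interface text tells. Scaled input: -1 to 1 covers 0.2 m each way for a shift and 60 degrees each way for a turn. Its arguments: {"type":"object","properties":{"plan":{"type":"array"},"force":{"type":"number"}},"required":["plan"]}

```bash
mkdir -p pics; ls; python3 - <<'E'
from plant import telemetry, viewer
import cv2, numpy as np
print(telemetry.read_state())
for n in("top","side"):
    p,d=viewer.read_camera(n); cv2.imwrite(f"pics/{n}0.png",p); np.savez(f"{n}0.npz",p=p,d=d)
    print(n,viewer.calibration(n))
E
```

```text
pics
{'t': 0.0, 'q': array([ 1.19560703e+00,  1.31156600e-01,  1.48928085e+00,  1.78971811e-07,
        1.52301427e+00, -8.54206952e-02]), 'dq': array([-0.00019545, -0.00191816, -0.00083938,  0.00115951,  0.00149058,
        0.00058026]), 'joint_torque': array([ 4.52255354e-04, -5.59840357e+01, -4.91756558e+01,  7.68235023e-02,
        3.58803850e-02, -7.20998992e-05]), 'tool_pos': array([0.1712042 , 0.57441883, 0.20018936]), 'orientation': array([-4.53515226e-01, -3.10825560e+00,  2.84266611e-03]), 'force': array([-0.30468289,  0.89466947,  0.24045823]), 'wrist_torque': array([ 0.02492769,  0.02521438, -0.02540249]), 'gripper_force': 0.0, 'opening': 0.09301531252569249}
top {'camera_matrix': array([[433.78631152,   0.        , 277.34278827],
       [  0.        , 433.78631152, 212.62265734],
       [  0.        ,   0.        ,   1.        ]]), 'extrinsics': array([[-2.94832710e-02,  9.80822810e-01, -1.92658640e-01,
         2.85833103e-01],
       [-9.99564421e-01, -2.91821813e-02,  4.40094257e-03,
         1.25299390e-02],
       [-1.30565451e-03,  1.92704476e-01,  9.81255971e-01,
         1.42831210e+00],
       [ 0.00000000e+00,  0.00000000e+00,  0.00000000e+00,
         1.00000000e+00]])}
side {'camera_matrix': array([[456.58533591,   0.        , 274.39341486],
       [  0.        , 456.58533591, 206.68752153],
       [  0.        ,   0.        ,   1.        ]]), 'extrinsics': array([[ 0.90837537,  0.29819857, -0.29314128,  0.1058535 ],
       [-0.41813175,  0.64024654, -0.64439911, -0.95374108],
       [-0.0044762 ,  0.70792795,  0.70627047,  1.15441305],
       [ 0.        ,  0.        ,  0.        ,  1.        ]])}
```

View pics/top0.png

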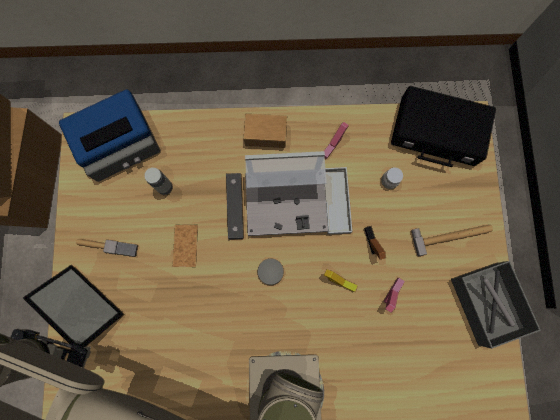

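View pics/side0.png

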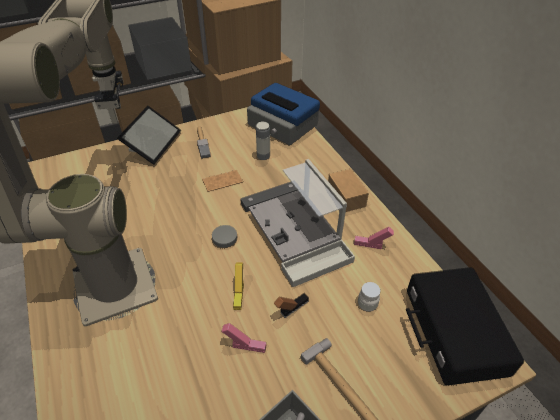

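The top view shows the plate around (287,205), with the trough on its right (−y) at (338,202), the rail on its left and the pad at (185,245). Possible scrapers are black/brown at (375,242), pink at (336,140), pink at (394,294) and yellow at (340,281). I choose the black block with the brown wooden handle, and check it in a close crop.

```bash
cat > h.py <<'E'
import numpy as np, cv2
from plant import telemetry, viewer
def cal(n):
    c=viewer.calibration(n); return c["camera_matrix"],c["extrinsics"]
def grid(n,d):
    "world xyz per pixel from depth"
    K,T=cal(n); v,u=np.mgrid[:420,:560]
    c=np.stack([(u-K[0,2])/K[0,0]*d,-(v-K[1,2])/K[1,1]*d,-d],-1)
    return c@T[:3,:3].T+T[:3,3]
def onplane(n,u,v,z):
    K,T=cal(n); r=T[:3,:3]@np.array([(u-K[0,2])/K[0,0],-(v-K[1,2])/K[1,1],-1.])
    return T[:3,3]+r*(z-T[2,3])/r[2]
def tri(uvt,uvs):
    A=[];B=[]
    for n,(u,v) in(("top",uvt),("side",uvs)):
        K,T=cal(n); r=T[:3,:3]@np.array([(u-K[0,2])/K[0,0],-(v-K[1,2])/K[1,1],-1.]); r/=np.linalg.norm(r)
        P=np.eye(3)-np.outer(r,r);A.append(P);B.append(P@T[:3,3])
    return np.linalg.lstsq(np.vstack(A),np.hstack(B),rcond=None)[0]
def snap(n,k):
    p,d=viewer.read_camera(n); np.savez(f"{n}{k}.npz",p=p,d=d); return p,d
def crop(p,u0,v0,w,h,s): return cv2.resize(p[v0:v0+h,u0:u0+w],None,fx=s,fy=s,interpolation=cv2.INTER_CUBIC)
E
python3 - <<'E'
from h import *
t=np.load("top0.npz");s=np.load("side0.npz")
a=crop(t["p"],225,145,165,120,4)   # 660x480
cv2.imwrite("pics/c_top.png",cv2.convertScaleAbs(a,alpha=1.5,beta=10))
b=crop(s["p"],235,155,125,165,4)[:,:] # 500x660
b=crop(s["p"],230,160,150,160,3.7)
cv2.imwrite("pics/c_side.png",cv2.convertScaleAbs(b,alpha=1.5,beta=10))
for n,f in(("top",t),("side",s)):
    g=grid(n,f["d"]); 
    for uv in ([(287,205),(338,202),(185,245),(375,235),(380,250),(340,281),(270,270),(235,205)] if n=="top" else [(265,230),(318,265),(285,302),(296,303),(222,181)]): print(n,uv,g[uv[1],uv[0]].round(4))
E
```

```text
top (287, 205) [ 0.583  -0.0261  0.0394]
top (338, 202) [ 0.595  -0.1982  0.0076]
top (185, 245) [0.4657 0.3137 0.0046]
top (375, 235) [ 0.4808 -0.3155  0.0012]
top (380, 250) [ 0.4216 -0.3074  0.089 ]
top (340, 281) [ 0.332  -0.1843  0.0471]
top (270, 270) [0.3741 0.0353 0.0274]
top (235, 205) [0.5896 0.1448 0.0325]
side (265, 230) [ 0.4952 -0.022   0.0394]
side (318, 265) [ 0.6    -0.1981  0.0021]
side (285, 302) [ 0.4217 -0.3258  0.0839]
side (296, 303) [ 0.4634 -0.3131  0.0345]
side (222, 181) [0.4604 0.3018 0.0065]
```

View pics/c_top.png

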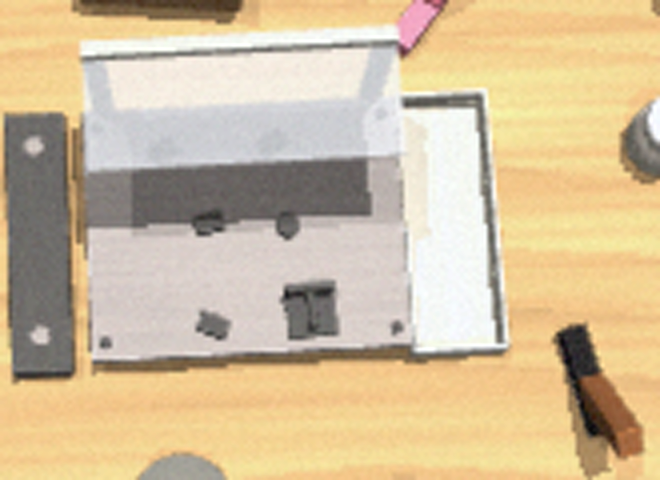

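View pics/c_side.png

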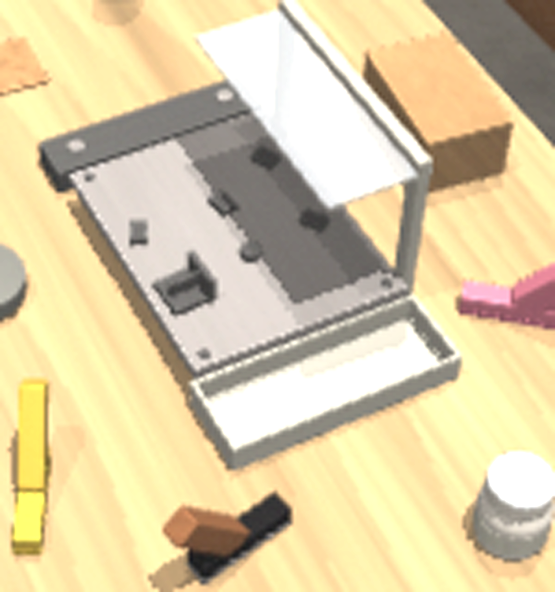

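```bash
python3 - <<'E'
from h import *
T=lambda u,v:(225+(u+.0)/4,145+v/4); S=lambda u,v:(230+u/3.7,160+v/3.7)
print("tri/planetop/planeside z=.048")
for nm,a,b in [("A",(212,324),(138,232)),("B",(208,222),(222,204)),("C",(287,224),(250,252)),("D",(162,145),(266,157)),("E",(272,142),(315,220))]:
    a=T(*a);b=S(*b); print(nm,tri(a,b).round(4),onplane("top",*a,.048).round(4)[:2],onplane("side",*b,.048).round(4)[:2])
for nm,a,b,z in [("plate FL",(93,361),(75,175),.04),("plate FR",(412,353),(198,368),.04),("screwFL",(105,342),(90,177),.04),("screwFR",(398,327),(204,354),.04),("screwBR",(380,113),(388,283),.04),("shieldFL",(87,170),(198,38),.165),("shieldFR",(402,156),(330,208),.165),("trough outer FR",(507,352),(235,465),.03),("trough BR",(487,91),(460,362),.03)]:
    a=T(*a);b=S(*b); print(nm,tri(a,b).round(4),onplane("top",*a,z).round(4)[:2],onplane("side",*b,z).round(4)[:2])
t=np.load("top0.npz");g=grid("top",t["d"]);p=t["p"].astype(int)
s=np.load("side0.npz");gs=grid("side",s["d"]);ps=s["p"].astype(int)
# plate top region from both depths
for nm,G,P in(("top",g,p),("side",gs,ps)):
    z=G[...,2]
    def rect(m,l):
        pts=G[m][:,:2].astype(np.float32); r=cv2.minAreaRect(pts*1000); print(nm,l,m.sum(),np.round(r[0],1),np.round(r[1],1),round(r[2],2),"med z",np.median(z[m]).round(4))
    box=lambda x0,x1,y0,y1:(G[...,0]>x0)&(G[...,0]<x1)&(G[...,1]>y0)&(G[...,1]<y1)
    hsv=cv2.cvtColor(P.astype(np.uint8),cv2.COLOR_BGR2HSV)
    m=box(.38,.75,-.25,.2)&(abs(z-.04)<.006)
    m=cv2.morphologyEx(m.astype(np.uint8),cv2.MORPH_OPEN,np.ones((3,3)))>0
    rect(m,"plate")
    b=box(.35,.55,-.4,-.22)
    rect(b&(z>.012)&(z<.032),"scr block");
    for lo,hi in((.045,.06),(.06,.075),(.075,.1)):
        mm=b&(z>lo)&(z<hi); print("  handle",lo,G[mm].mean(0).round(4),mm.sum())
    m=box(.36,.58,.24,.38)&(z<.03)&(hsv[...,1]>130)
    print(hsv[245,185] if nm=="top" else hsv[181,222], hsv[150,300] if nm=="top" else 0)
    m=box(.36,.58,.24,.38)&(z>.0025)&(z<.02); m=cv2.morphologyEx(m.astype(np.uint8),cv2.MORPH_OPEN,np.ones((3,3)))>0
    if m.sum()>5: rect(m,"pad z")
E
```

```text
tri/planetop/planeside z=.048
A [0.515  0.0053 0.0389] [0.5129 0.0055] [ 0.5123 -0.0026]
B [0.6    0.0061 0.0374] [0.5971 0.0063] [ 0.5959 -0.003 ]
C [ 0.5962 -0.0587  0.0382] [ 0.5936 -0.058 ] [ 0.5924 -0.0666]
D [0.6651 0.0425 0.039 ] [0.6631 0.0422] [0.6601 0.0345]
E [ 0.6665 -0.049   0.0389] [ 0.663  -0.0483] [ 0.663  -0.0564]
plate FL [0.4908 0.1022 0.0333] [0.4868 0.1024] [0.4917 0.0955]
plate FR [ 0.4918 -0.1571  0.0382] [ 0.4857 -0.1553] [ 0.4973 -0.1591]
screwFL [0.5041 0.0925 0.0344] [0.502  0.0924] [0.5033 0.0872]
screwFR [ 0.5085 -0.1456  0.0372] [ 0.5072 -0.1451] [ 0.5083 -0.1477]
screwBR [ 0.6902 -0.1401  0.0349] [ 0.6874 -0.1392] [ 0.6889 -0.1439]
shieldFL [0.6161 0.0963 0.1613] [0.6134 0.0964] [0.616  0.0923]
shieldFR [ 0.6207 -0.1416  0.1614] [ 0.6172 -0.1404] [ 0.6215 -0.1446]
trough outer FR [ 0.4911 -0.2385  0.0062] [ 0.4856 -0.2338] [ 0.4851 -0.2536]
trough BR [ 0.7101 -0.2328  0.0193] [ 0.7067 -0.2308] [ 0.7046 -0.2395]
top plate 3234 [569.5 -23.4] [158.7 260.4] 1.47 med z 0.04
top scr block 156 [ 490.1 -271.8] [143.1  65.5] 47.08 med z 0.0221
  handle 0.045 [ 0.4439 -0.3025  0.0523] 32
  handle 0.06 [ 0.4274 -0.3045  0.0672] 39
  handle 0.075 [ 0.413  -0.3111  0.0843] 81
[ 15 135 145] [ 20 105 155]
top pad z 182 [466.8 310. ] [133.1  66.8] 0.35 med z 0.0055
side plate 3115 [596.9 -26.1] [216.8 267.1] 0.94 med z 0.0396
side scr block 265 [ 486.1 -277.8] [151.3  66.7] 49.81 med z 0.0217
  handle 0.045 [ 0.4383 -0.3165  0.053 ] 36
  handle 0.06 [ 0.4249 -0.3202  0.0668] 39
  handle 0.075 [ 0.4102 -0.3182  0.0837] 93
[ 15 124 168] 0
side pad z 9 [402.4 295.3] [12.9  7.7] 72.87 med z 0.0036
```

```bash
cat > fit.py <<'E'
from h import *
from scipy.optimize import least_squares
th=np.radians(40)
def sdbox(P,c,h):
    q=abs(P-c)-h; return np.linalg.norm(np.maximum(q,0),axis=-1)+np.minimum(q.max(-1),0)
def sd(P,x,y,f,z0=0):
    c,s=np.cos(f),np.sin(f); d=P-[x,y,z0]; L=np.stack([c*d[:,0]+s*d[:,1],-s*d[:,0]+c*d[:,1],d[:,2]],-1)
    b=sdbox(L,np.array([0,0,.011]),np.array([.045,.011,.011]))
    M=L-[0,0,.011]; a=-np.sin(th)*M[:,0]+np.cos(th)*M[:,2]; w=np.cos(th)*M[:,0]+np.sin(th)*M[:,2]
    hd=sdbox(np.stack([w,M[:,1],a],-1),np.array([0,0,.048]),np.array([.013,.011,.048]))
    return np.minimum(b,hd)
def fit_scraper(clouds,x0):
    P=np.vstack(clouds)
    best=min((least_squares(lambda p:sd(P,*p),[x0[0],x0[1],f],loss="soft_l1",f_scale=.003) for f in x0[2]),key=lambda r:r.cost)
    return best.x,best.cost,[np.median(abs(sd(c,*best.x))) for c in clouds],len(P)
E
python3 - <<'E'
from fit import *
C=[];
for n in("top","side"):
    f=np.load(n+"0.npz");G=grid(n,f["d"]);P=f["p"]
    m=(G[...,0]>.37)&(G[...,0]<.53)&(G[...,1]>-.38)&(G[...,1]<-.262)&(G[...,2]>.01)
    C.append(G[m]); 
    # pad by colour, on plane z=.004
    lab=cv2.cvtColor(P,cv2.COLOR_BGR2LAB).astype(int)
    pt=(245,185) if n=="top" else (181,222)
    ref=np.median(lab[pt[0]-4:pt[0]+5,pt[1]-4:pt[1]+5].reshape(-1,3),0)
    m=(abs(cv2.GaussianBlur(lab.astype(np.float32),(3,3),0)-ref)*[.4,1,1]).sum(-1)<12
    m=cv2.morphologyEx(m.astype(np.uint8),cv2.MORPH_CLOSE,np.ones((5,5))); m=cv2.morphologyEx(m,cv2.MORPH_OPEN,np.ones((5,5)))
    k,l,st,_=cv2.connectedComponentsWithStats(m); v,u=np.where(l==l[pt]); 
    X=np.array([onplane(n,a,b,.004)[:2] for a,b in zip(u,v)],np.float32)*1000
    print(n,"pad",len(u),cv2.minAreaRect(X),X.mean(0))
    m=(G[...,0]>.48)&(G[...,0]<.57)&(G[...,1]>-.12)&(G[...,1]<-.03)&(G[...,2]>.05)&(G[...,2]<.075)
    print(n,"bracket lo",G[m].min(0).round(4),"hi",G[m].max(0).round(4),"median",np.median(G[m],0).round(4))
    m=(G[...,0]>.6)&(G[...,0]<.78)&(abs(G[...,1]+.025)<.14)&(G[...,2]>.12)&(G[...,2]<.25)
    print("shield",m.sum(), np.percentile(G[m][:,2],[2,25,50,75,98]).round(4),G[m].min(0),G[m].max(0)) if m.any() else 0
x0=(.46,-.31,np.radians([-20,0,20,40]))
print(fit_scraper(C,x0)); 
for c in C: print(len(c),fit_scraper([c],x0))
E
```

```text
top pad 1036 ((466.4434814453125, 315.44866943359375), (85.9969482421875, 139.1674346923828), 88.30518341064453) [463.49457 314.80957]
top bracket lo [ 0.5029 -0.0917  0.0504] hi [ 0.5431 -0.0526  0.0706] median [ 0.5362 -0.0744  0.0614]
shield 2608 [0.1643 0.1678 0.1698 0.1722 0.1839] [ 0.61260144 -0.1418501   0.15939717] [0.71660729 0.09959723 0.18864223]
side pad 599 ((462.92340087890625, 301.1128234863281), (108.71517944335938, 145.22906494140625), 83.90560150146484) [461.22928 305.44836]
side bracket lo [ 0.5088 -0.0979  0.0502] hi [ 0.5439 -0.057   0.0712] median [ 0.5354 -0.0778  0.0602]
shield 1796 [0.146  0.167  0.1688 0.1709 0.182 ] [ 0.61149472 -0.14724455  0.12021681] [0.71728096 0.10054993 0.18676368]
(array([ 0.46479144, -0.30168869,  0.23610144]), np.float64(0.00096543705666991), [np.float64(0.0014532121012274298), np.float64(0.0010085070826381208)], 700)
311 (array([ 0.46534884, -0.30021512,  0.22904739]), np.float64(0.00044427944761841136), [np.float64(0.0010966656610179714)], 311)
389 (array([ 0.46418476, -0.30258041,  0.23522611]), np.float64(0.0003789665724393247), [np.float64(0.0008211591308388902)], 389)
```

The target is the black-and-brown scraper at (0.465, -0.302), yaw 13.5°. Both views agree to within 2 mm. I grip it 50 mm behind its origin, at z 0.079, so the gripper body clears the shield's top (0.169).

Call:
send_rows(plan=[[[-1,0.5,-0.5,0.5,0.25],[-1,1,-1,0.5,0.5],[-1,1,-1,0.5,0.5],[-1,1,-1,0.5,0.5],[-1,1,-1,0.5,0.5],[-1,1,-1,0.5,0.5],[-1,1,-1,0.5,0.5],[-1,1,-1,0.5,0.5]]], force=40)

```text
t: 0.77
tool_pos: [0.3746, 0.3719, 0.3029]
orientation: [-0.362, 3.118, -0.001]
force: [0.1, 0.7, 0.3]
opening: 0.0928
gripper_force: 0.0
```

Call:
send_rows(plan=[[[-1,0.5,-1,0,0],[-1,0.5,-1,0,0],[-1,0.5,-1,0,0],[-1,0.5,-1,0,0],[-1,0.5,-1,0,0],[-1,0.5,-1,0,0]]])

```text
t: 1.27
tool_pos: [0.4728, 0.1705, 0.3007]
orientation: [0.361, -3.12, 0.003]
force: [-0.4, 0.1, -0.2]
opening: 0.0929
gripper_force: 0.0
```

Call:
send_rows(plan=[[[-1,0,-1,0,0],[-1,0,-1,0,0],[-1,0,-1,0,0],[-1,0,-1,0,0],[-1,0,-1,0,0],[-1,0,-1,0,0]]])

```text
t: 1.77
tool_pos: [0.4709, -0.0304, 0.3007]
orientation: [0.358, -3.12, 0.003]
force: [-0.0, 1.2, 0.0]
opening: 0.0931
gripper_force: 0.0
```

Call:
send_rows(plan=[[[-1,0,-1,0,0],[-1,0,-1,0,0],[-1,0,-1,0,0],[-1,0,-1,0,0],[-1,0,-1,0,0],[-1,0,-1,0,0]]])

```text
t: 2.27
tool_pos: [0.4705, -0.2297, 0.3]
orientation: [0.359, -3.119, 0.001]
force: [1.3, 0.1, 0.6]
opening: 0.093
gripper_force: 0.0
```

Call:
send_rows(plan=[[[-1,-0.275,-0.44,-0.6,0],[-1,-0.275,-0.44,-0.6,0],[-1,-0.275,-0.44,-0.6,0],[-1,-0.275,-0.44,-0.6,0],[-1,-0.275,-0.44,-0.6,0],[-1,-0.275,-0.44,-0.6,0]]])

```text
t: 2.77
tool_pos: [0.4153, -0.3118, 0.1792]
orientation: [0.363, -3.118, -0.006]
force: [-0.3, 0.3, 0.5]
opening: 0.0928
gripper_force: 0.0
```

Call:
send_rows(plan=[[[-1,0.005,-0.005,-0.25,0],[-1,0.005,-0.005,-0.5,0],[-1,0.005,-0.005,-0.5,0],[-1,0.005,-0.005,-0.5,0],[-1,0.005,-0.005,-0.5,0],[1,0.005,-0.005,-0.5,0],[1,0.005,-0.005,-0.5,0],[1,0.005,-0.005,-0.5,0],[1,0.005,-0.005,-0.5,0],[1,0.005,-0.005,-0.5,0],[1,0.005,-0.005,-0.5,0],[1,0.005,-0.005,-0.5,0],[1,0.005,-0.005,-0.5,0],[1,0.005,-0.005,-0.5,0],[1,0.005,-0.005,-0.5,0]]], force=50)

```text
t: 4.02
tool_pos: [0.4174, -0.314, 0.0811]
orientation: [0.366, -3.12, -0.0]
force: [-0.0, -0.2, 0.5]
opening: 0.0308
gripper_force: 0.0
```

Call:
send_rows(plan=[[[1,0,0,0,0],[1,0,0,0,0],[1,0,0,0,0],[1,0,0,0,0],[1,0,0,0,0],[1,0,0,0,0]]])

```text
t: 4.52
tool_pos: [0.4174, -0.314, 0.0812]
orientation: [-0.366, 3.12, -0.0]
force: [-0.1, 0.9, 0.4]
opening: 0.0003
gripper_force: 0.0
```

Call:
send_rows(plan=[[[1,0,0,0.1,0],[1,0,0,0.25,0],[1,0,0,0.4,0],[1,0,0,0.5,0],[1,0,0,0.6,0],[1,0,0,0.6,0],[1,0,0,0.6,0],[1,0,0,0.6,0]]])

```text
t: 5.18
tool_pos: [0.4171, -0.3137, 0.2001]
orientation: [0.366, -3.119, -0.001]
force: [0.2, -0.4, -0.5]
opening: 0.0007
gripper_force: 0.0
```

```bash
cat >> fit.py <<'E'
def held(k,window=.16):
    "scraper pose relative to TCP, fitted in both views with free xyz, yaw"
    s=telemetry.read_state(); p=s["tool_pos"]; C=[]
    for n in("top","side"):
        P,d=snap(n,k);G=grid(n,d)
        m=(abs(G[...,0]-p[0]-.03)<.13)&(abs(G[...,1]-p[1])<.05)&(G[...,2]>p[2]-.12)&(G[...,2]<p[2]-.022)
        C.append(G[m])
    a=s["orientation"]/np.linalg.norm(s["orientation"]); yt=np.arctan2(-2*a[0]*a[1],2*a[1]**2-1)
    for c in C+[np.vstack(C)]:
        if len(c)<20: print("few",len(c)); continue
        r=least_squares(lambda q:sd(c,q[0],q[1],q[2],q[3]),[p[0]+.05*np.cos(yt),p[1]+.05*np.sin(yt),yt,p[2]-.08],loss="soft_l1",f_scale=.003)
        x=r.x; dx,dy=x[0]-p[0],x[1]-p[1]; cc,ss=np.cos(yt),np.sin(yt)
        print(len(c),"pose",x.round(4),"toolyaw deg",np.degrees(yt).round(2),"rel fwd/left/dz/dyaw",np.round([cc*dx+ss*dy,-ss*dx+cc*dy,x[3]-p[2],np.degrees(x[2]-yt)],4),"res",np.median(abs(r.fun)).round(4))
    print("t",s["t"],"tcp",p.round(4),"open",s["opening"],s["gripper_force"],s["force"].round(1))
E
python3 - <<'E'
from fit import *
held(1)
E
```

```text
few 0
66 pose [ 0.4425 -0.3058  0.3322  0.0846] toolyaw deg 13.4 rel fwd/left/dz/dyaw [ 2.6600e-02  1.8000e-03 -1.1560e-01  5.6343e+00] res 0.0025
66 pose [ 0.4425 -0.3058  0.3322  0.0846] toolyaw deg 13.4 rel fwd/left/dz/dyaw [ 2.6600e-02  1.8000e-03 -1.1560e-01  5.6343e+00] res 0.0025
t 5.1833 tcp [ 0.4171 -0.3137  0.2001] open 0.000695648932505147 0.0 [ 0.2 -0.4 -0.5]
```

The jaws closed on nothing, so I look for where the scraper is now.

```bash
python3 - <<'E'
from fit import *
C=[]
for n in("top","side"):
    f=np.load(n+"1.npz");G=grid(n,f["d"])
    m=(G[...,0]>.37)&(G[...,0]<.53)&(G[...,1]>-.38)&(G[...,1]<-.262)&(G[...,2]>.01)&(G[...,2]<.12)
    C.append(G[m]); print(n,m.sum())
    m=m&(G[...,2]>.06); print(G[m].min(0) if m.any() else 0,G[m].max(0) if m.any() else 0)
for c in C:
    if len(c)>20: print(fit_scraper([c],(.46,-.31,np.radians([-20,0,20,40]))))
a=crop(np.load("top1.npz")["p"],330,200,80,90,5);b=crop(np.load("side1.npz")["p"],245,250,80,90,5)
cv2.imwrite("pics/miss.png",cv2.convertScaleAbs(np.hstack([a[:450,:390],b[:450,:400]]),alpha=1.4))
E
```

```text
top 75
0 0
side 391
[ 0.39499685 -0.32934723  0.06010864] [ 0.44264099 -0.30236559  0.09428084]
(array([ 0.47189646, -0.29759011,  0.19714959]), np.float64(0.0002020747218802452), [np.float64(0.0015789983479883793)], 75)
(array([ 0.46402863, -0.30261126,  0.23495951]), np.float64(0.00040191441283821393), [np.float64(0.0008893738699734966)], 391)
```

View pics/miss.png

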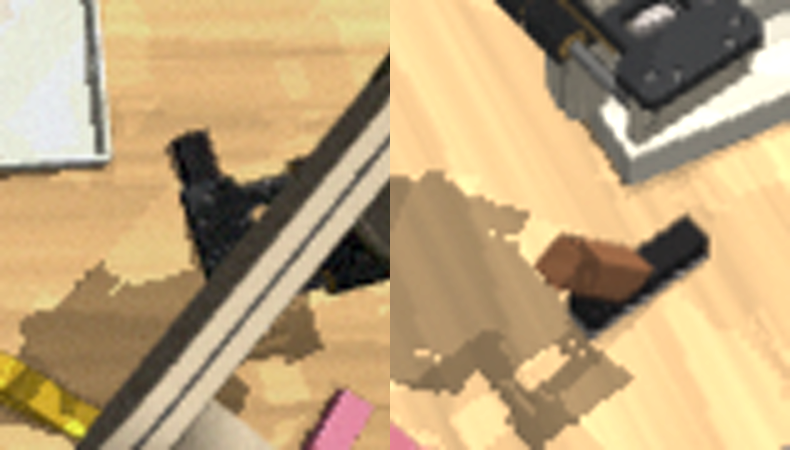

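```bash
python3 - <<'E'
from fit import *
s=telemetry.read_state();p=s["tool_pos"];print(p,s["q"].round(3))
for n in("top","side"):
    K,T=cal(n);f=np.load(n+"1.npz");G=grid(n,f["d"])
    for dz in(-.017,0,.1):
        c=T[:3,:3].T@(p+[0,0,dz]-T[:3,3]); u=K[0,0]*c[0]/-c[2]+K[0,2]; v=K[1,1]*-c[1]/-c[2]+K[1,2]; print(n,dz,u.round(1),v.round(1))
    for lo,hi in((.15,.19),(.19,.21),(.21,.24),(.24,.27),(.27,.32)):
        m=(abs(G[...,0]-p[0])<.15)&(abs(G[...,1]-p[1])<.15)&(G[...,2]>lo)&(G[...,2]<hi)
        if m.sum()>4:
            r=cv2.minAreaRect((G[m][:,:2]*1000).astype(np.float32)); print(n,lo,hi,m.sum(),np.round(r[0]),np.round(r[1]),round(r[2]))
P=np.load("side1.npz")["p"]; cv2.imwrite("pics/grip.png",cv2.convertScaleAbs(crop(P,200,150,180,170,3.4),alpha=1.6,beta=15))
E
```

```text
[ 0.41671172 -0.31331259  0.19936314] [-0.743 -0.079  1.705  0.     1.519 -2.548]
top -0.017 389.7 248.1
top 0 391.2 247.4
top 0.1 401.0 243.1
top 0.27 0.32 39 [ 404. -283.] [85. 42.] 39
side -0.017 281.7 277.8
side 0 281.7 273.9
side 0.1 282.0 249.0
side 0.21 0.24 56 [ 411. -322.] [16. 33.] 47
side 0.24 0.27 57 [ 411. -322.] [17. 35.] 44
side 0.27 0.32 299 [ 415. -317.] [ 71. 173.] 15
```

View pics/grip.png

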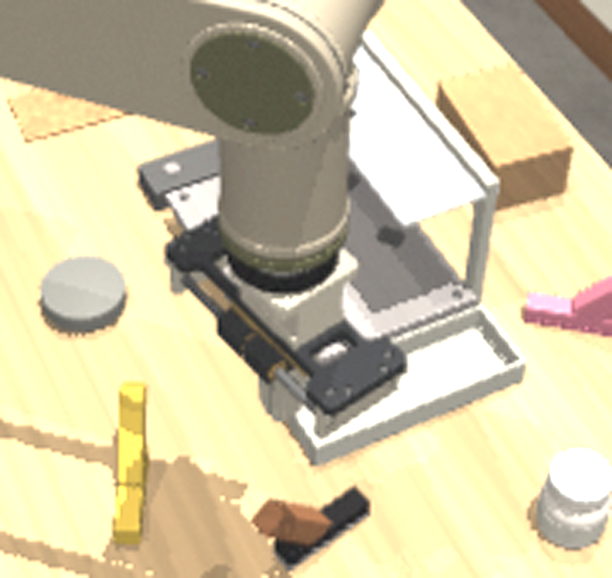

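```bash
python3 - <<'E'
from fit import *
p=telemetry.read_state()["tool_pos"]
f=np.load("side1.npz");G=grid("side",f["d"])
for v in range(258,284,2): print(v,[tuple(G[v,u].round(3)) for u in(277,280,283,286)])
E
```

```text
258 [(np.float64(0.388), np.float64(-0.347), np.float64(0.318)), (np.float64(0.393), np.float64(-0.353), np.float64(0.322)), (np.float64(0.4), np.float64(-0.353), np.float64(0.319)), (np.float64(0.412), np.float64(-0.345), np.float64(0.303))]
260 [(np.float64(0.388), np.float64(-0.346), np.float64(0.309)), (np.float64(0.394), np.float64(-0.35), np.float64(0.311)), (np.float64(0.397), np.float64(-0.359), np.float64(0.32)), (np.float64(0.418), np.float64(-0.333), np.float64(0.279))]
262 [(np.float64(0.406), np.float64(-0.308), np.float64(0.249)), (np.float64(0.408), np.float64(-0.32), np.float64(0.261)), (np.float64(0.396), np.float64(-0.362), np.float64(0.316)), (np.float64(0.403), np.float64(-0.364), np.float64(0.315))]
264 [(np.float64(0.406), np.float64(-0.307), np.float64(0.239)), (np.float64(0.408), np.float64(-0.322), np.float64(0.255)), (np.float64(0.41), np.float64(-0.333), np.float64(0.267)), (np.float64(0.4), np.float64(-0.37), np.float64(0.315))]
266 [(np.float64(0.405), np.float64(-0.31), np.float64(0.235)), (np.float64(0.408), np.float64(-0.322), np.float64(0.247)), (np.f
[... 1359 characters left out ...]
.float64(-0.189), np.float64(0.001)), (np.float64(0.47), np.float64(-0.191), np.float64(-0.0)), (np.float64(0.479), np.float64(-0.195), np.float64(-0.001)), (np.float64(0.487), np.float64(-0.2), np.float64(0.001))]
280 [(np.float64(0.459), np.float64(-0.194), np.float64(-0.0)), (np.float64(0.467), np.float64(-0.198), np.float64(-0.0)), (np.float64(0.476), np.float64(-0.202), np.float64(-0.001)), (np.float64(0.483), np.float64(-0.208), np.float64(0.003))]
282 [(np.float64(0.455), np.float64(-0.202), np.float64(0.001)), (np.float64(0.464), np.float64(-0.205), np.float64(-0.0)), (np.float64(0.472), np.float64(-0.209), np.float64(0.001)), (np.float64(0.48), np.float64(-0.213), np.float64(-0.0))]
```

The side view puts the real fingertips near z 0.22, while the reported TCP implies 0.182. The tool is about 37 mm higher than reported, and the jaws closed just above the handle. I open, go lower by that amount and watch the force.

Call:
send_rows(plan=[[[-1,-0.005,0,0,0],[-1,-0.005,0,0,0],[-1,-0.005,0,0,0],[-1,-0.005,0,0,0],[-1,-0.005,0,0,0],[-1,-0.005,0,0,0],[-1,-0.005,0,0,0],[-1,-0.005,0,0,0],[-1,-0.005,0,-0.2,0],[-1,-0.005,0,-0.4,0],[-1,-0.005,0,-0.6,0],[-1,-0.005,0,-0.6,0],[-1,-0.005,0,-0.6,0]]])

```text
t: 6.37
tool_pos: [0.4147, -0.3124, 0.0794]
orientation: [0.366, -3.116, -0.007]
force: [-0.6, -0.2, 1.0]
opening: 0.0825
gripper_force: 0.0
```

Call:
send_rows(plan=[[[-1,0,0,-0.05,0],[-1,0,0,-0.1,0],[-1,0,0,-0.15,0],[-1,0,0,-0.19,0],[1,0,0,-0.19,0],[1,0,0,-0.19,0],[1,0,0,-0.19,0],[1,0,0,-0.19,0],[1,0,0,-0.19,0],[1,0,0,-0.19,0],[1,0,0,-0.19,0],[1,0,0,-0.19,0],[1,0,0,-0.19,0],[1,0,0,-0.19,0],[1,0,0,-0.19,0],[1,0,0,-0.19,0],[1,0,0,-0.19,0],[1,0,0,-0.19,0]]], force=50)

```text
t: 7.87
tool_pos: [0.4164, -0.314, 0.0432]
orientation: [0.366, -3.12, -0.0]
force: [0.1, -0.4, 0.3]
opening: 0.0218
gripper_force: 49.9
```

Call:
send_rows(plan=[[[1,0,0,0.1,0],[1,0,0,0.25,0],[1,0,0,0.4,0],[1,0,0,0.55,0],[1,0,0,0.65,0],[1,0,0,0.65,0],[1,0,0,0.65,0]]])

```text
t: 8.45
tool_pos: [0.417, -0.3146, 0.174]
orientation: [-0.366, 3.119, -0.003]
force: [-0.5, -0.4, -2.3]
opening: 0.0221
gripper_force: 49.9
```

```bash
sed -i 's/p=s\["tool_pos"\]; C=\[\]/p=s["tool_pos"]+[0,0,.037]; C=[]/' fit.py; python3 - <<'E'
from fit import *
held(2)
E
```

```text
157 pose [ 0.465  -0.3022  0.2388  0.1307] toolyaw deg 13.4 rel fwd/left/dz/dyaw [ 0.0495  0.0009 -0.0803  0.2829] res 0.001
103 pose [ 0.4644 -0.3037  0.221   0.1288] toolyaw deg 13.4 rel fwd/left/dz/dyaw [ 4.860e-02 -4.000e-04 -8.220e-02 -7.372e-01] res 0.0007
260 pose [ 0.4646 -0.3027  0.2487  0.1302] toolyaw deg 13.4 rel fwd/left/dz/dyaw [ 4.900e-02  5.000e-04 -8.080e-02  8.534e-01] res 0.0009
t 8.45 tcp [ 0.417  -0.3146  0.211 ] open 0.022093080187238358 49.92249011993408 [-0.5 -0.4 -2.3]
```

Grasp holds: the origin is 49 mm ahead of the TCP, and the underside is 43 mm below the reported z. I align with the plate and go to the start of the sweep on its left.

Call:
send_rows(plan=[[[1,0.17,0.2,0,-0.1],[1,0.34,0.4,0,-0.2],[1,0.34,0.6,0,-0.2],[1,0.34,0.8,0,-0.2],[1,0.34,1,0,-0.2],[1,0.34,1,0,-0.2],[1,0.34,1,0,-0.2]]])

```text
t: 9.13
tool_pos: [0.4831, -0.11, 0.1706]
orientation: [0.045, -3.137, -0.004]
force: [0.5, 0.7, -2.9]
opening: 0.0218
gripper_force: 50.0
```

Call:
send_rows(plan=[[[1,0,0.2,0,0],[1,0,0.4,0,0],[1,0,0.6,0,0],[1,0,0.8,0,0],[1,0,0.96,0,0],[1,0,0.96,0,0],[1,0,0.96,0,0],[1,0,0.96,-0.1,0],[1,0,0.96,-0.2,0],[1,0,0.96,-0.3,0],[1,0,0.96,-0.35,0],[1,0,0.96,-0.35,0],[1,0,0.96,-0.35,0]]])

```text
t: 10.22
tool_pos: [0.4839, 0.0768, 0.1026]
orientation: [0.036, -3.139, 0.001]
force: [0.1, 0.3, -1.7]
opening: 0.0219
gripper_force: 50.0
```

```bash
python3 - <<'E'
from fit import *
held(3)
E
```

```text
97 pose [ 0.4342  0.0447 -0.159   0.0079] toolyaw deg 1.31 rel fwd/left/dz/dyaw [ -0.0504  -0.031   -0.1317 -10.4241] res 0.0032
991 pose [0.5562 0.0612 0.0763 0.0386] toolyaw deg 1.31 rel fwd/left/dz/dyaw [ 0.0719 -0.0173 -0.101   3.0585] res 0.0121
1088 pose [0.5488 0.0602 0.0472 0.0389] toolyaw deg 1.31 rel fwd/left/dz/dyaw [ 0.0646 -0.0181 -0.1006  1.3919] res 0.0138
t 10.2167 tcp [0.4839 0.0768 0.1396] open 0.0218861337017735 49.97918486595154 [ 0.1  0.3 -1.7]
```

Call:
send_rows(plan=[[[1,0,0,-0.05,0],[1,0,0,-0.09,0],[1,0,0,-0.09,0],[1,0.1,0.01,-0.09,0],[1,0.2,0.01,-0.09,0],[1,0.3,0.01,-0.09,0],[1,0.4,0.01,-0.09,0],[1,0.485,0.015,-0.09,0],[1,0.485,0.015,-0.09,0],[1,0.485,0.015,-0.09,0]]])

```text
t: 11.15
tool_pos: [0.5815, 0.081, 0.0847]
orientation: [0.038, -3.14, 0.0]
force: [-0.4, 0.2, -1.7]
opening: 0.0217
gripper_force: 50.0
```

Call:
send_rows(plan=[[[1,0,-0.05,0,0],[1,0,-0.1,0,0],[1,0,-0.15,0,0],[1,0.005,-0.2,0,0],[1,0.005,-0.25,0,0],[1,0.005,-0.3,0,0],[1,0.01,-0.35,0,0],[1,0.01,-0.4,0,0],[1,0.01,-0.45,0,0],[1,0.01,-0.5,0,0],[1,0.015,-0.55,0,0],[1,0.015,-0.6,0,0],[1,0.015,-0.65,0,0],[1,0.015,-0.7,0,0],[1,0.02,-0.75,0,0],[1,0.02,-0.8,0,0],[1,0.02,-0.85,0,0],[1,0.02,-0.9,0,0],[1,0.025,-0.95,0,0],[1,0.025,-1,0,0]]])

```text
t: 12.82
tool_pos: [0.5865, -0.1201, 0.0852]
orientation: [0.038, -3.141, 0.0]
force: [0.1, 0.7, -1.8]
opening: 0.0214
gripper_force: 50.0
```

```bash
python3 - <<'E'
from fit import *
a,_=snap("top",4);b,_=snap("side",4)
a=crop(a,240,150,120,90,3.3);b=crop(b,240,165,120,120,3.3)
w=np.zeros((396,800,3),np.uint8);w[:a.shape[0],:a.shape[1]]=a;w[:b.shape[0],400:400+b.shape[1]]=b[:, :400]
cv2.imwrite("pics/sw1.png",cv2.convertScaleAbs(w,alpha=1.6,beta=10))
print(telemetry.read_state()["force"])
E
```

```text
[ 0.26197411  0.16385752 -3.35652347]
```

View pics/sw1.png

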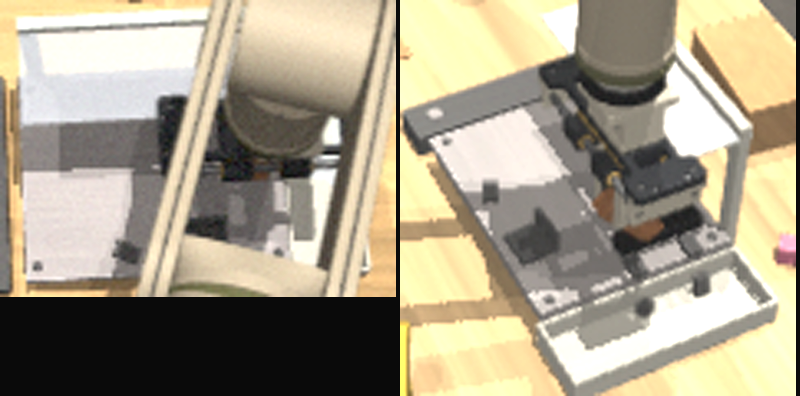

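The disc and one offcut are already in the trough, at (643,306) and (702,284) in the side crop. A is still left of the bracket at (490,190). I finish the push over the edge.

Call:
send_rows(plan=[[[1,0,-0.04,0,0],[1,0,-0.08,0,0],[1,0,-0.12,0,0],[1,0,-0.16,0,0],[1,0,-0.2,0,0],[1,0,-0.24,0,0],[1,0,-0.26,0,0],[1,0,-0.26,0,0],[1,0,-0.26,0,0]]])

```text
t: 13.67
tool_pos: [0.5864, -0.1712, 0.0852]
orientation: [0.037, -3.141, -0.0]
force: [0.9, -0.1, -1.9]
opening: 0.0218
gripper_force: 50.0
```

```bash
python3 - <<'E'
from fit import *
b,_=snap("side",5); b=crop(b,240,165,120,120,4.5)
cv2.imwrite("pics/sw2.png",cv2.convertScaleAbs(b,alpha=1.6,beta=10))
s=telemetry.read_state();print(s["force"],s["tool_pos"])
E
```

```text
[ 0.20747383  0.22550999 -1.94841609] [ 0.58638704 -0.17087893  0.08515379]
```

View pics/sw2.png

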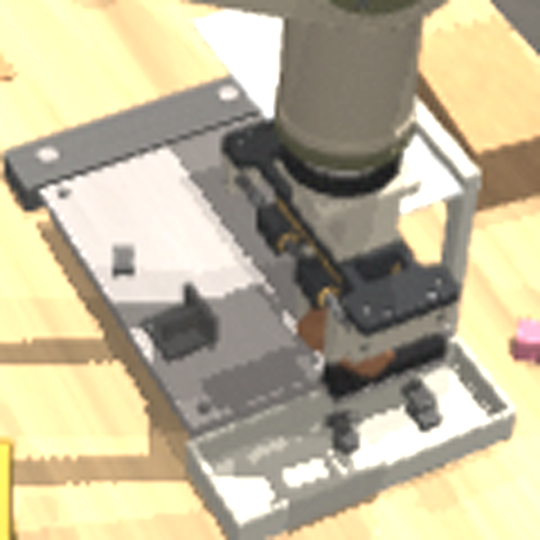

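```bash
python3 - <<'E'
from fit import *
for n,k,(cu,cv_) in(("top",0,(278,226)),("side",5,(267,223)),("side",0,(267,223))):
    P=np.load(f"{n}{k}.npz")["p"]; g=cv2.cvtColor(P,cv2.COLOR_BGR2GRAY)
    w=8; sub=cv2.resize(g[cv_-w:cv_+w+1,cu-w:cu+w+1],None,fx=8,fy=8,interpolation=cv2.INTER_LINEAR)
    th,m=cv2.threshold(sub,0,255,cv2.THRESH_BINARY_INV+cv2.THRESH_OTSU)
    kk,l,st,cen=cv2.connectedComponentsWithStats(m); i=l[68,68] or 1+st[1:,4].argmax()
    v,u=np.where(l==i); u=(u+.5)/8-.5+cu-w; v=(v+.5)/8-.5+cv_-w
    X=np.array([onplane(n,a,b,.046)[:2] for a,b in zip(u,v)],np.float32)*1000
    print(n,k,th,len(u)/64,"px",u.mean().round(1),v.mean().round(1),X.mean(0).round(1),[np.round(q,1) for q in cv2.minAreaRect(X)],X.min(0),X.max(0))
E
```

```text
top 0 101.0 45.21875 px 277.8 226.0 [513.2   6.3] [array([513.2,   6.2]), array([27.2, 20.5]), np.float64(69.7)] [500.99118   -7.697171] [525.9608    20.336035]Traceback (most recent call last):
  File "<stdin>", line 8, in <module>
  File "h.py", line 11, in onplane
    K,T=cal(n); r=T[:3,:3]@np.array([(u-K[0,2])/K[0,0],-(v-K[1,2])/K[1,1],-1.])
        ~~~^^^
  File "h.py", line 4, in cal
    c=viewer.calibration(n); return c["camera_matrix"],c["extrinsics"]
ValueError: time passes only in moves, steps and waits
```

Call:
send_rows(plan=[[[1,0,0,0.05,0],[1,0,0,0.1,0],[1,-0.15,0,0.1,0],[1,-0.3,0,0.1,0],[1,-0.45,0,0.1,0],[1,-0.6,0,0.15,0],[1,-0.75,0,0.25,0],[1,-0.9,0,0.35,0],[1,-0.9,0,0.4,0],[1,-0.9,0,0.4,0]]])

```text
t: 14.55
tool_pos: [0.408, -0.1721, 0.17]
orientation: [-0.037, 3.134, -0.006]
force: [0.5, 0.8, -1.3]
opening: 0.0219
gripper_force: 50.0
```

```bash
python3 - <<'E'
from fit import *
for n,k,(cu,cv_) in(("side",5,(267,223)),("side",0,(267,223))):
    P=np.load(f"{n}{k}.npz")["p"]; g=cv2.cvtColor(P,cv2.COLOR_BGR2GRAY)
    w=8; sub=cv2.resize(g[cv_-w:cv_+w+1,cu-w:cu+w+1],None,fx=8,fy=8,interpolation=cv2.INTER_LINEAR)
    th,m=cv2.threshold(sub,0,255,cv2.THRESH_BINARY_INV+cv2.THRESH_OTSU)
    kk,l,st,cen=cv2.connectedComponentsWithStats(m); i=l[68,68] or 1+st[1:,4].argmax()
    v,u=np.where(l==i); u=(u+.5)/8-.5+cu-w; v=(v+.5)/8-.5+cv_-w
    c=cal(n);X=np.array([onplane(n,a,b,.046)[:2] for a,b in zip(u[::7],v[::7])],np.float32)*1000
    print(n,k,th,len(u)/64,"px",u.mean().round(1),v.mean().round(1),X.mean(0).round(1),[np.round(q,1) for q in cv2.minAreaRect(X)],X.min(0),X.max(0))
E
```

```text
side 5 111.0 31.671875 px 266.9 222.8 [511.5  -0.8] [array([ 5.113e+02, -5.000e-01]), array([31.9, 17.3]), np.float64(69.2)] [499.0021   -16.150082] [522.7614    15.555811]
side 0 109.0 31.328125 px 266.9 222.7 [ 5.118e+02 -3.000e-01] [array([512. ,  -0.6]), array([31.8, 16. ]), np.float64(66.9)] [499.07037 -15.63899] [523.32544  16.43529]
```

Call:
send_rows(plan=[[[1,-0.04,0.15,0,0],[1,-0.04,0.3,0,0],[1,-0.04,0.5,0,0],[1,-0.04,0.7,0,0],[1,-0.04,0.86,0,0],[1,-0.04,0.86,0,0],[1,-0.04,0.86,0,0],[1,-0.04,0.86,-0.15,0],[1,-0.04,0.86,-0.3,0],[1,-0.04,0.86,-0.37,0],[1,-0.04,0.86,-0.4,0],[1,-0.04,0.86,-0.4,0],[1,-0.04,0.86,-0.4,0]]])

```text
t: 15.63
tool_pos: [0.399, 0.0002, 0.0857]
orientation: [-0.037, 3.141, -0.0]
force: [-0.3, -0.3, -1.1]
opening: 0.0217
gripper_force: 50.0
```

Call:
send_rows(plan=[[[1,0.03,0.005,0,0],[1,0.06,0.005,0,0],[1,0.09,0.005,0,0],[1,0.12,0.005,0,0],[1,0.15,0.005,0,0],[1,0.18,0.005,0,0],[1,0.21,0.005,0,0],[1,0.24,0.005,0,0],[1,0.27,0.005,0,0],[1,0.3,0.005,0,0],[1,0.33,0.005,0,0],[1,0.36,0.005,0,0],[1,0.39,0.005,0,0],[1,0.42,0.005,0,0],[1,0.45,0.005,0,0],[1,0.45,0.005,0,0]]])

```text
t: 16.97
tool_pos: [0.4896, 0.0019, 0.0854]
orientation: [-0.038, 3.141, -0.0]
force: [-0.4, 0.0, -1.7]
opening: 0.022
gripper_force: 50.0
```

```bash
python3 - <<'E'
from fit import *
a,_=snap("top",6);b,_=snap("side",6)
a=crop(a,240,150,120,90,3.3);b=crop(b,240,165,120,120,3.3)
w=np.zeros((396,800,3),np.uint8);w[:a.shape[0],:a.shape[1]]=a;w[:b.shape[0],400:400+b.shape[1]]=b[:, :400]
cv2.imwrite("pics/sw3.png",cv2.convertScaleAbs(w,alpha=1.6,beta=10))
E
```

```text
(no output)
```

View pics/sw3.png

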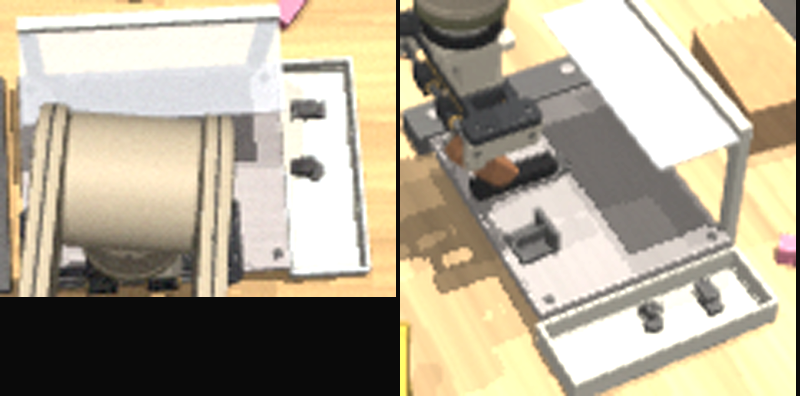

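Side crop: A has gone with the block to about (562,165), clear of the bracket, and four offcuts lie in the trough. I step round to A's left and sweep it.

Call:
send_rows(plan=[[[1,-0.05,0,0,0],[1,-0.1,0,0,0],[1,-0.1,0.1,0,0],[1,-0.1,0.2,0,0],[1,-0.1,0.3,0,0],[1,-0.1,0.3,0,0],[1,-0.1,0.3,0,0],[1,0,0.3,0,0],[1,0.1,0.3,0,0],[1,0.2,0.3,0,0],[1,0.3,0.3,0,0],[1,0.4,0.3,0,0],[1,0.47,0.3,0,0],[1,0.47,0.3,0,0],[1,0.47,0.3,0,0]]])

```text
t: 18.32
tool_pos: [0.5822, 0.0611, 0.0848]
orientation: [0.037, -3.14, 0.0]
force: [-0.3, -0.1, -1.9]
opening: 0.0216
gripper_force: 50.0
```

Call:
send_rows(plan=[[[1,0,-0.05,0,0],[1,0,-0.1,0,0],[1,0,-0.15,0,0],[1,0,-0.2,0,0],[1,0,-0.25,0,0],[1,0.005,-0.3,0,0],[1,0.005,-0.35,0,0],[1,0.005,-0.4,0,0],[1,0.01,-0.45,0,0],[1,0.01,-0.5,0,0],[1,0.01,-0.55,0,0],[1,0.01,-0.6,0,0],[1,0.015,-0.65,0,0],[1,0.015,-0.7,0,0],[1,0.015,-0.75,0,0],[1,0.015,-0.8,0,0],[1,0.02,-0.85,0,0],[1,0.02,-0.9,0,0],[1,0.02,-0.95,0,0],[1,0.02,-1,0,0]]])

```text
t: 19.98
tool_pos: [0.5864, -0.139, 0.0852]
orientation: [0.038, -3.141, -0.0]
force: [-0.7, -0.2, -1.8]
opening: 0.0214
gripper_force: 50.0
```

Call:
send_rows(plan=[[[1,0,-0.04,0,0],[1,0,-0.08,0,0],[1,0,-0.12,0,0],[1,0,-0.15,0,0],[1,0,-0.17,0,0],[1,0,-0.17,0,0],[1,0,-0.17,0,0]]])

```text
t: 20.57
tool_pos: [0.5864, -0.172, 0.0852]
orientation: [0.038, -3.141, -0.0]
force: [0.4, -0.1, -1.7]
opening: 0.0216
gripper_force: 50.0
```

Call:
send_rows(plan=[[[1,0,0,0.05,0],[1,0,0,0.1,0],[1,-0.15,0,0.1,0],[1,-0.3,0,0.1,0],[1,-0.45,0,0.1,0],[1,-0.6,0,0.15,0],[1,-0.75,0,0.25,0],[1,-0.9,0,0.35,0],[1,-0.9,0,0.4,0],[1,-0.9,0,0.4,0],[1,-0.9,0,0.4,0]]])

```text
t: 21.48
tool_pos: [0.4079, -0.1725, 0.167]
orientation: [-0.038, 3.137, -0.003]
force: [-0.1, 0.7, -3.4]
opening: 0.0217
gripper_force: 50.0
```

Call:
send_rows(plan=[[[1,0,0.15,0,0],[1,0.02,0.35,0,0],[1,0.02,0.55,0,0],[1,0.02,0.75,0,0],[1,0.02,0.95,0,0],[1,0.02,1,0,0]]])

```text
t: 21.98
tool_pos: [0.41, 0.0333, 0.1642]
orientation: [0.045, -3.139, -0.004]
force: [0.1, -0.2, -4.0]
opening: 0.0222
gripper_force: 50.0
```

Call:
send_rows(plan=[[[1,0,0.2,0,0],[1,0,0.4,0,0],[1,0,0.6,0,0],[1,0,0.8,0,0],[1,0,1,0,0],[1,0,1,0,0]]])

```text
t: 22.48
tool_pos: [0.4094, 0.2346, 0.164]
orientation: [0.048, -3.139, -0.004]
force: [-0.0, 0.2, -2.2]
opening: 0.0217
gripper_force: 50.0
```

```bash
python3 - <<'E'
from fit import *
a,da=snap("top",7);b,db=snap("side",7)
A=crop(a,240,150,120,90,3.3);B=crop(b,240,165,120,120,3.3)
w=np.zeros((396,800,3),np.uint8);w[:A.shape[0],:A.shape[1]]=A;w[:B.shape[0],400:400+B.shape[1]]=B[:, :400]
cv2.imwrite("pics/sw4.png",cv2.convertScaleAbs(w,alpha=1.6,beta=10))
print(telemetry.read_state()["tool_pos"])
# pad: edges against the bench from start images, gradient of LAB along scan lines
for n in("top","side"):
    P=np.load(n+"0.npz")["p"]; lab=cv2.cvtColor(cv2.GaussianBlur(P,(3,3),0),cv2.COLOR_BGR2LAB).astype(int)
    K,T=cal(n)
    def px(x,y,z=.004):
        c=T[:3,:3].T@(np.array([x,y,z])-T[:3,3]); return K[0,0]*c[0]/-c[2]+K[0,2],K[1,1]*c[1]/c[2]+K[1,2]
    xs=np.arange(.37,.56,.002);ys=np.arange(.24,.38,.002)
    mp=np.array([[px(x,y) for y in ys] for x in xs],np.float32)
    R=cv2.remap(P,mp[...,0],mp[...,1],cv2.INTER_LINEAR)
    L=cv2.cvtColor(R,cv2.COLOR_BGR2LAB).astype(float)
    rows=L[:,20:50].mean(1); cols=L[25:65].mean(0)
    print(n,"x prof a",[(round(x,3),*r[[0,1]].round().astype(int)) for x,r in zip(xs[::3],rows[::3])])
    print(n,"y prof a",[(round(y,3),*r[[0,1]].round().astype(int)) for y,r in zip(ys[::2],cols[::2])])
E
```

```text
[0.40980514 0.22960251 0.16376018]
top x prof a [(np.float64(0.37), np.int64(150), np.int64(127)), (np.float64(0.376), np.int64(152), np.int64(126)), (np.float64(0.382), np.int64(152), np.int64(126)), (np.float64(0.388), np.int64(151), np.int64(126)), (np.float64(0.394), np.int64(141), np.int64(129)), (np.float64(0.4), np.int64(125), np.int64(139)), (np.float64(0.406), np.int64(126), np.int64(139)), (np.float64(0.412), np.int64(121), np.int64(139)), (np.float64(0.418), np.int64(125), np.int64(139)), (np.float64(0.424), np.int64(124), np.int64(139)), (np.float64(0.43), np.int64(124), np.int64(139)), (np.float64(0.436), np.int64(125), np.int64(139)), (np.float64(0.442), np.int64(124), np.int64(139)), (np.float64(0.448), np.int64(123), np.int64(139)), (np.float64(0.454), np.int64(124), np.int64(138)), (np.float64(0.46), np.int64(123), np.int64(139)), (np.float64(0.466), np.int64(125), np.int64(139)), (np.float64(0.472), np.int64(124), np.int64(138)), (np.float64(0.478), np.int64(125), np.int64(139)), (np.float64(0.484), np.int64(125), np.int64(140)), (np.float64(0.49), np.int64(127), np
[... 5094 characters left out ...]
(0.324), np.int64(143), np.int64(139)), (np.float64(0.328), np.int64(143), np.int64(139)), (np.float64(0.332), np.int64(144), np.int64(139)), (np.float64(0.336), np.int64(146), np.int64(139)), (np.float64(0.34), np.int64(146), np.int64(139)), (np.float64(0.344), np.int64(149), np.int64(138)), (np.float64(0.348), np.int64(156), np.int64(135)), (np.float64(0.352), np.int64(164), np.int64(133)), (np.float64(0.356), np.int64(169), np.int64(132)), (np.float64(0.36), np.int64(170), np.int64(132)), (np.float64(0.364), np.int64(170), np.int64(132)), (np.float64(0.368), np.int64(170), np.int64(131)), (np.float64(0.372), np.int64(170), np.int64(131)), (np.float64(0.376), np.int64(170), np.int64(131))]
```

View pics/sw4.png

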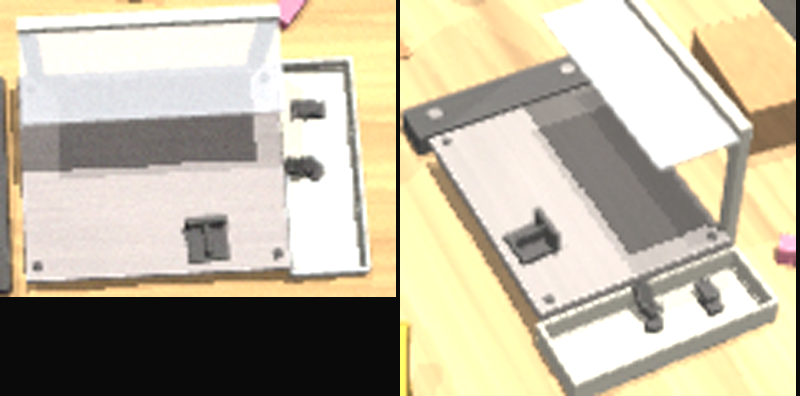

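```bash
python3 - <<'E'
from h import *
for n in("top","side"):
    f=np.load(n+"7.npz");G=grid(n,f["d"])
    for c in((.54,.625),(.63,.70)):
        m=(G[...,0]>c[0])&(G[...,0]<c[1])&(G[...,1]<-.164)&(G[...,1]>-.225)&(G[...,2]>.0085)
        print(n,c,m.sum()); 
        v,u=np.where(m)
        for y in np.arange(-.22,-.16,.006):
            k=m&(G[...,1]>=y)&(G[...,1]<y+.006)
            if k.any(): print("  y",y.round(3),k.sum(),"x",G[k][:,0].min().round(3),G[k][:,0].max().round(3),"z med/max",np.median(G[k][:,2]).round(4),G[k][:,2].max().round(4))
E
```

```text
top (0.54, 0.625) 81
  y -0.22 3 x 0.56 0.618 z med/max 0.0093 0.0102
  y -0.214 5 x 0.55 0.604 z med/max 0.01 0.0104
  y -0.208 4 x 0.553 0.615 z med/max 0.0103 0.0113
  y -0.202 4 x 0.55 0.611 z med/max 0.0098 0.0118
  y -0.196 9 x 0.591 0.615 z med/max 0.0106 0.0122
  y -0.19 7 x 0.59 0.608 z med/max 0.0158 0.0202
  y -0.184 17 x 0.547 0.616 z med/max 0.022 0.0304
  y -0.178 17 x 0.548 0.609 z med/max 0.02 0.0284
  y -0.172 9 x 0.544 0.62 z med/max 0.0241 0.0341
  y -0.166 5 x 0.591 0.604 z med/max 0.0313 0.0374
top (0.63, 0.7) 75
  y -0.22 2 x 0.653 0.659 z med/max 0.0112 0.0138
  y -0.214 1 x 0.636 0.636 z med/max 0.0089 0.0089
  y -0.208 2 x 0.632 0.688 z med/max 0.0094 0.0099
  y -0.202 11 x 0.632 0.676 z med/max 0.0135 0.0166
  y -0.196 12 x 0.647 0.689 z med/max 0.0105 0.0216
  y -0.19 10 x 0.652 0.678 z med/max 0.0197 0.0285
  y -0.184 14 x 0.643 0.696 z med/max 0.0194 0.0247
  y -0.178 10 x 0.655 0.669 z med/max 0.0197 0.0231
  y -0.172 7 x 0.63 0.675 z med/max 0.017 0.022
  y -0.166 1 x 0.672 0.672 z med/max 0.009 0.009
side (0.54, 0.625) 90
  y -0.22 1 x 0.548 0.548 z med/max 0.0088 0.0088
  y -0.214 1 x 0.578 0.578 z med/max 0.0139 0.0139
  y -0.202 5 x 0.59 0.603 z med/max 0.011 0.0142
  y -0.196 11 x 0.584 0.606 z med/max 0.0114 0.0262
  y -0.19 19 x 0.578 0.608 z med/max 0.019 0.0266
  y -0.184 6 x 0.591 0.602 z med/max 0.022 0.026
  y -0.178 16 x 0.59 0.608 z med/max 0.0229 0.0345
  y -0.172 16 x 0.59 0.615 z med/max 0.0272 0.0414
  y -0.166 15 x 0.542 0.621 z med/max 0.0313 0.041
side (0.63, 0.7) 61
  y -0.214 1 x 0.696 0.696 z med/max 0.009 0.009
  y -0.208 6 x 0.636 0.662 z med/max 0.015 0.0162
  y -0.202 10 x 0.652 0.665 z med/max 0.0124 0.0221
  y -0.196 13 x 0.652 0.666 z med/max 0.0153 0.0222
  y -0.19 10 x 0.649 0.667 z med/max 0.018 0.0238
  y -0.184 12 x 0.653 0.666 z med/max 0.0186 0.0235
  y -0.178 8 x 0.653 0.667 z med/max 0.0196 0.0207
  y -0.172 1 x 0.665 0.665 z med/max 0.0179 0.0179
```

```bash
python3 - <<'E'
from h import *
Q=[]
for n in("top","side"):
    f=np.load(n+"7.npz");G=grid(n,f["d"]);g=cv2.cvtColor(f["p"],cv2.COLOR_BGR2GRAY)
    m=(G[...,0]>.575)&(G[...,0]<.625)&(G[...,1]<-.15)&(G[...,1]>-.21)&(G[...,2]>.007)&(g<85)
    print(n); 
    for q,gg in sorted(zip(G[m].round(4).tolist(),g[m]),key=lambda t:-t[0][1])[::2]: print(*q,gg)
E
```

```text
top
0.6004 -0.1553 0.0347 58
0.5918 -0.1556 0.0278 83
0.5997 -0.1583 0.0372 46
0.603 -0.1584 0.0376 51
0.5883 -0.1603 0.0429 24
0.6025 -0.1614 0.0396 66
0.5937 -0.1617 0.0335 55
0.5907 -0.165 0.0313 31
0.6009 -0.1656 0.0313 42
0.59 -0.168 0.0341 38
0.5972 -0.1686 0.032 41
0.6024 -0.1698 0.0241 44
0.5984 -0.1726 0.0264 43
0.6017 -0.1728 0.0267 42
0.6054 -0.1765 0.0251 64
0.6029 -0.1768 0.0211 49
0.5945 -0.1774 0.0127 34
0.605 -0.1797 0.0262 56
0.5944 -0.1807 0.0129 33
0.5972 -0.182 0.0304 54
0.6046 -0.1828 0.0275 65
0.5906 -0.1837 0.014 50
0.5961 -0.1867 0.0196 56
0.5995 -0.1869 0.0195 55
0.5949 -0.1879 0.0096 60
0.5943 -0.1909 0.0119 67
0.5984 -0.1916 0.0087 66
0.598 -0.1947 0.0099 83
side
0.6195 -0.1519 0.0306 73
0.5834 -0.152 0.0292 69
0.5867 -0.1527 0.0283 68
0.5756 -0.1534 0.0298 67
0.6041 -0.1536 0.0304 67
0.6035 -0.1541 0.0362 83
0.6248 -0.1547 0.036 84
0.618 -0.1548 0.0296 72
0.6213 -0.155 0.0331 67
0.5991 -0.1557 0.0352 73
0.5771 -0.1569 0.0329 68
0.6131 -0.1588 0.0165 76
0.5906 -0.1599 0.0192 74
0.6124 -0.1604 0.0136 74
0.5903 -0.1609 0.0154 76
0.587 -0.1611 0.0073 77
0.5885
[... 258 characters left out ...]
0.029 70
0.5954 -0.1696 0.0326 62
0.6022 -0.1711 0.0257 62
0.6013 -0.1715 0.0365 64
0.5974 -0.1723 0.0345 63
0.6012 -0.1732 0.0235 62
0.5935 -0.1737 0.0282 63
0.5935 -0.1742 0.0237 66
0.5942 -0.1747 0.0088 35
0.6003 -0.1758 0.017 62
0.5992 -0.1769 0.0238 61
0.5954 -0.1776 0.0216 79
0.6015 -0.1797 0.0207 54
0.5928 -0.1828 0.0188 38
0.5929 -0.1837 0.0096 78
0.5985 -0.1849 0.0231 62
0.6016 -0.187 0.0138 48
0.5927 -0.1888 0.0256 54
0.6043 -0.1892 0.0099 72
0.6003 -0.1896 0.0125 59
0.6027 -0.1899 0.0266 71
0.589 -0.1904 0.0143 75
0.5893 -0.1905 0.0093 56
0.602 -0.1932 0.0106 77
0.5907 -0.194 0.0126 77
0.5972 -0.1956 0.0108 78
0.6 -0.1969 0.0108 77
0.5915 -0.1991 0.0129 60
0.5938 -0.2013 0.0142 66
```

A seems to lean on the trough's inner wall. I average several depth frames to see whether it lies inside the limits.

```bash
cat > avg.py <<'E'
from h import *
def avg(N=10):
    out={}
    for n in("top","side"):
        D=[];P=[]
        for _ in range(N):
            p,d=viewer.read_camera(n);D.append(d);P.append(p)
        out[n]=(np.median(D,0).astype(np.float32),np.mean(P,0))
    return out
E
python3 - <<'E'
from avg import *
o=avg(10)
for n in o:
    d,p=o[n];np.savez(f"avg_{n}.npz",d=d,p=p);G=grid(n,d);g=p.mean(-1)
    m=(G[...,0]>.575)&(G[...,0]<.625)&(G[...,1]<-.15)&(G[...,1]>-.21)&(g<90)
    v,u=np.where(m); print(n,u.min(),u.max(),v.min(),v.max())
    for r in range(v.min(),v.max()+1):
        print(r," ".join("%d/%d/%d:%d"%(*(G[r,c]*1000).round(),g[r,c]) for c in range(u.min(),u.max()+1) if m[r,c]))
E
```

```text
top 326 337 198 204
198 603/-159/36:52 602/-161/40:64 603/-165/35:60 605/-169/28:66 606/-173/24:49 606/-177/21:59 606/-180/23:55 605/-183/25:62
199 602/-156/29:57 600/-158/38:44 599/-161/38:47 600/-165/36:42 601/-169/28:42 602/-173/24:42 603/-177/21:49 602/-180/25:52 602/-183/26:53 603/-187/19:58 605/-192/11:86
200 598/-155/32:45 597/-158/36:44 596/-161/40:49 596/-165/36:42 598/-169/29:42 599/-173/24:43 599/-177/21:50 599/-180/24:51 598/-183/27:53 599/-187/22:53 601/-191/11:66 601/-195/13:88
201 595/-155/31:60 593/-158/39:51 593/-161/38:55 594/-165/34:47 594/-169/30:45 595/-173/26:41 596/-177/20:42 595/-179/24:55 595/-182/26:45 596/-187/19:56 598/-191/11:66 597/-194/13:81
202 592/-156/28:82 591/-158/33:39 591/-162/32:25 590/-165/35:27 591/-168/31:40 592/-172/25:48 594/-177/16:31 594/-181/13:30 594/-184/13:36 594/-187/13:59 594/-191/11:66 594/-194/12:77
203 593/-165/4:74 593/-168/4:60 593/-172/5:60 593/-175/2:53 593/-178/5:70 592/-181/7:33 591/-184/12:51 591/-187/13:66 591/-191/12:68
204 589/-164/6:80 590/-168/4:79 589/-185/4:70 589/-188/5:52 589/-192/2:87
side 306 319 246 265
246 622
[... 1609 characters left out ...]
4/-180/20:55 595/-185/25:65 597/-187/26:62 602/-186/22:67 604/-187/23:72
259 591/-168/2:88 593/-171/5:60 593/-176/11:35 594/-181/16:37 594/-187/23:52 597/-187/21:65 600/-189/21:69
260 591/-174/5:85 595/-174/3:69 597/-177/5:42 594/-187/18:37 596/-190/20:51 603/-185/11:48 605/-187/12:85
261 590/-176/2:89 593/-178/3:86 593/-184/10:77 595/-186/11:38 598/-188/12:41 600/-190/13:59 603/-191/12:72
262 590/-189/12:74 593/-190/12:65 596/-191/11:72 598/-194/13:74 602/-194/11:76
263 588/-192/11:55 591/-193/11:77 594/-195/11:78 597/-196/12:77 600/-197/11:76
264 589/-192/6:49 591/-195/9:49 592/-199/12:60 596/-199/10:65 599/-199/9:58 603/-199/6:88
265 588/-194/3:82 591/-195/3:58 593/-198/6:48 595/-200/7:56
```

A leans at about 45° on the wall's top edge, propped by another offcut. It is inside the limits by only a few mm, so I go back and ease it down with the scraper's block.

Call:
send_rows(plan=[[[1,0,-0.2,0,0],[1,0,-0.4,0,0],[1,0,-0.6,0,0],[1,0,-0.8,0,0],[1,0,-1,0,0],[1,0,-1,0,0]]])

```text
t: 24.08
tool_pos: [0.4104, 0.0215, 0.1654]
orientation: [-0.028, 3.141, -0.005]
force: [0.4, -0.4, -2.5]
opening: 0.0216
gripper_force: 50.0
```

Call:
send_rows(plan=[[[1,0,-0.2,0,0],[1,0,-0.4,0,0],[1,0,-0.6,0,0],[1,0,-0.8,0,0],[1,0,-0.99,0,0],[1,0.2,-0.99,0,0],[1,0.4,-0.99,0,0],[1,0.6,-0.99,0,0],[1,0.69,-0.99,0,0],[1,0.69,-0.99,0,0],[1,0.69,-0.99,-0.15,0],[1,0.69,-0.99,-0.3,0],[1,0.69,-0.99,-0.35,0],[1,0.69,-0.99,-0.35,0],[1,0.69,-0.99,-0.35,0]]])

```text
t: 25.33
tool_pos: [0.5478, -0.1697, 0.0953]
orientation: [0.038, -3.14, -0.001]
force: [0.4, -0.0, -1.6]
opening: 0.0219
gripper_force: 50.0
```

Call:
send_rows(plan=[[[1,0,0,-0.03,0],[1,0,0,-0.05,0],[1,0,0,-0.06,0],[1,0,0,-0.07,0],[1,0,0,-0.07,0]]])

```text
t: 25.75
tool_pos: [0.5488, -0.1702, 0.0816]
orientation: [-0.038, 3.141, -0.001]
force: [-0.3, 0.1, -0.6]
opening: 0.0214
gripper_force: 50.0
```

Call:
send_rows(plan=[[[1,0,0,-0.01,0],[1,0,0,-0.02,0],[1,0,0,-0.02,0]]])

```text
t: 26.0
tool_pos: [0.5501, -0.1705, 0.0801]
orientation: [-0.038, 3.138, -0.002]
force: [-4.1, 1.5, 13.6]
opening: 0.0213
gripper_force: 50.0
```

Contact at about 15 N. I drag it toward −y while pressing lightly.

Call:
send_rows(plan=[[[1,0,-0.015,0,0],[1,0,-0.03,0,0],[1,0,-0.045,0,0],[1,0,-0.06,0,0],[1,0,-0.075,0,0],[1,0,-0.09,0,0],[1,0,-0.09,0,0]]])

```text
t: 26.58
tool_pos: [0.5502, -0.189, 0.0795]
orientation: [-0.038, 3.137, -0.003]
force: [-0.1, -0.7, -2.7]
opening: 0.0219
gripper_force: 50.0
```

Call:
send_rows(plan=[[[1,0,0,0.08,0],[1,0,0,0.16,0],[1,-0.15,0,0.2,0],[1,-0.3,0,0.25,0],[1,-0.45,0,0.35,0],[1,-0.6,0,0.42,0],[1,-0.69,0,0.42,0],[1,-0.69,0,0.42,0]]])

```text
t: 27.25
tool_pos: [0.4083, -0.1883, 0.162]
orientation: [-0.037, 3.141, -0.002]
force: [-1.0, -0.2, -2.8]
opening: 0.0216
gripper_force: 50.0
```

Call:
send_rows(plan=[[[1,0,0.2,0,0],[1,0,0.4,0,0],[1,0,0.6,0,0],[1,0,0.8,0,0],[1,0,1,0,0],[1,0,1,0,0]]])

```text
t: 27.75
tool_pos: [0.4101, 0.0188, 0.1609]
orientation: [0.049, -3.141, -0.005]
force: [0.5, -0.1, -2.6]
opening: 0.0217
gripper_force: 50.0
```

Call:
send_rows(plan=[[[1,0,0.2,0,0],[1,0,0.4,0,0],[1,0,0.6,0,0],[1,0,0.8,0,0],[1,0,1,0,0],[1,0,1,0,0]]])

```text
t: 28.25
tool_pos: [0.4095, 0.2185, 0.1608]
orientation: [0.047, -3.141, -0.005]
force: [0.0, -0.3, -2.3]
opening: 0.0217
gripper_force: 50.0
```

```bash
python3 - <<'E'
from avg import *
import fit
o=avg(5)
for n in o:
    d,p=o[n];G=grid(n,d);g=p.mean(-1)
    m=(G[...,0]>.50)&(G[...,0]<.71)&(G[...,1]<-.1625)&(G[...,1]>-.228)&(G[...,2]>.0095)&(g<100)
    k,l,st,c=cv2.connectedComponentsWithStats(m.astype(np.uint8),connectivity=8)
    for i in range(1,k):
        q=G[l==i]; print(n,len(q),"min",q.min(0).round(3),"max",q.max(0).round(3),"z pct",np.percentile(q[:,2],[50,90]).round(3))
d,p=o["top"];G=grid("top",d);m=(G[...,0]>.5)&(G[...,0]<.61)&(abs(G[...,1]+.02)<.12)&(G[...,2]>.045)&(G[...,2]<.08);print("on plate",G[m].min(0).round(3),G[m].max(0).round(3),m.sum())
fit.held(8)
E
```

```text
top 52 min [ 0.631 -0.228  0.01 ] max [ 0.708 -0.163  0.028] z pct [0.018 0.026]
top 43 min [ 0.653 -0.199  0.01 ] max [ 0.669 -0.17   0.023] z pct [0.019 0.021]
top 2 min [ 0.621 -0.228  0.022] max [ 0.625 -0.228  0.023] z pct [0.023 0.023]
top 53 min [ 0.591 -0.194  0.01 ] max [ 0.609 -0.163  0.032] z pct [0.023 0.029]
top 1 min [ 0.612 -0.228  0.018] max [ 0.612 -0.228  0.018] z pct [0.018 0.018]
side 41 min [ 0.704 -0.219  0.01 ] max [ 0.707 -0.165  0.027] z pct [0.018 0.026]
side 52 min [ 0.651 -0.205  0.01 ] max [ 0.668 -0.171  0.022] z pct [0.019 0.021]
side 63 min [ 0.59 -0.2   0.01] max [ 0.609 -0.163  0.031] z pct [0.019 0.029]
side 4 min [ 0.557 -0.163  0.011] max [ 0.565 -0.163  0.022] z pct [0.017 0.021]
side 1 min [ 0.579 -0.163  0.014] max [ 0.579 -0.163  0.014] z pct [0.014 0.014]
side 32 min [ 0.5   -0.165  0.01 ] max [ 0.539 -0.163  0.027] z pct [0.018 0.025]
on plate [ 0.501 -0.106  0.045] [0.582 0.054 0.068] 144
21 pose [0.4667 0.214  0.0042 0.1286] toolyaw deg 1.29 rel fwd/left/dz/dyaw [ 0.056   0.0016 -0.0697 -1.0499] res 0.0004
278 pose [0.4648 0.2112 0.0365 0.1246] toolyaw deg 1.29 rel fwd/left/dz/dyaw [ 0.054  -0.0011 -0.0737  0.7973] res 0.0019
299 pose [0.4649 0.2113 0.0443 0.1253] toolyaw deg 1.29 rel fwd/left/dz/dyaw [ 5.4100e-02 -1.0000e-03 -7.3000e-02  1.2458e+00] res 0.0019
t 28.75 tcp [0.4108 0.2111 0.1983] open 0.021651245681246024 49.97993052005768 [-0.2 -0.9 -2.3]
```

A's highest point is now 0.031 (was 0.040), so it lies lower in the trough. The scraper seems to have tipped a little in the grip, so I fit its pitch.

```bash
python3 - <<'E'
from fit import *
import avg
s=telemetry.read_state();p=s["tool_pos"]; o=avg.avg(4)
C=[]
for n in o:
    d,_=o[n];G=grid(n,d)
    m=(G[...,0]>p[0]-.06)&(G[...,0]<p[0]+.13)&(abs(G[...,1]-p[1])<.05)&(G[...,2]>p[2]-.08)&(G[...,2]<p[2]+.012); C.append(G[m])
print([len(c) for c in C])
def f(q,P):
    x,y,yaw,z,pit=q; D=P-[x,y,z]; c,s_=np.cos(yaw),np.sin(yaw)
    L=np.stack([c*D[:,0]+s_*D[:,1],-s_*D[:,0]+c*D[:,1],D[:,2]],-1)
    cp,sp=np.cos(pit),np.sin(pit)   # nose up positive
    L=np.stack([cp*L[:,0]+sp*L[:,2],L[:,1],-sp*L[:,0]+cp*L[:,2]],-1)
    return sd(L,0,0,0,0)
for P in(C[1],np.vstack(C)):
    r=least_squares(f,[p[0]+.05,p[1],.023,p[2]-.038,.05],args=(P,),loss="soft_l1",f_scale=.003)
    x=r.x;print("xyz",x[[0,1,3]].round(4),"yaw",np.degrees(x[2]).round(1),"pitch",np.degrees(x[4]).round(1),"med",np.median(abs(r.fun)).round(4),"rel",(x[[0,1,3]]-p).round(4))
print(p,s["t"])
E
```

```text
[19, 272]
xyz [0.4671 0.2121 0.1235] yaw 1.4 pitch 5.1 med 0.0009 rel [ 0.0564  0.0007 -0.0378]
xyz [0.4671 0.2121 0.1236] yaw 1.6 pitch 5.3 med 0.0009 rel [ 0.0564  0.0007 -0.0377]
[0.41065885 0.2114362  0.16134332] 28.85
```

Call:
send_rows(plan=[[[1,0,0.15,0,0],[1,0,0.3,0,0],[1,0,0.45,0,0],[1,0,0.505,0,0],[1,0,0.505,0,0],[1,0,0.505,-0.15,0],[1,0,0.505,-0.3,0],[1,0,0.505,-0.42,0],[1,0,0.505,-0.5,0],[1,0,0.505,-0.53,0],[1,0,0.505,-0.55,0],[1,0,0.505,-0.55,0],[1,0,0.505,-0.55,0]]])

```text
t: 30.33
tool_pos: [0.4113, 0.3132, 0.0525]
orientation: [-0.038, 3.14, 0.001]
force: [0.9, -0.5, -1.9]
opening: 0.0215
gripper_force: 50.0
```

Call:
send_rows(plan=[[[1,0,0,-0.01,0],[1,0,0,-0.02,0],[1,0,0,-0.025,0],[1,0,0,-0.025,0],[1,0,0,-0.025,0]]])

```text
t: 30.75
tool_pos: [0.4105, 0.313, 0.0463]
orientation: [-0.038, 3.141, 0.0]
force: [-0.4, 0.2, -2.3]
opening: 0.0218
gripper_force: 50.0
```

Call:
send_rows(plan=[[[1,0,0,-0.005,0],[1,0,0,-0.01,0],[1,0,0,-0.01,0]]])

```text
t: 31.0
tool_pos: [0.4108, 0.3133, 0.0454]
orientation: [-0.038, 3.141, 0.0]
force: [-3.3, -1.6, 6.8]
opening: 0.0216
gripper_force: 50.0
```

It touches the pad. I ease the grip so the nose settles, then open.

Call:
send_rows(plan=[[[1,0,0,0.005,0],[1,0,0,0.005,0],[1,0,0,0.005,0],[1,0,0,0.005,0],[1,0,0,0.005,0],[1,0,0,0.005,0]]], force=3)

```text
t: 31.5
tool_pos: [0.411, 0.3133, 0.0458]
orientation: [-0.038, 3.14, 0.001]
force: [0.4, 0.6, 5.6]
opening: 0.022
gripper_force: 3.0
```

Call:
send_rows(plan=[[[-1,0,0,0,0],[-1,0,0,0,0],[-1,0,0,0,0],[-1,0,0,0,0],[-1,0,0,0,0],[-1,0,0,0,0],[-1,0,0,0,0],[-1,0,0,0,0],[-1,0,0,0,0],[-1,0,0,0,0],[-1,0,0,0,0],[-1,0,0,0,0]]])

```text
t: 32.5
tool_pos: [0.4104, 0.313, 0.0453]
orientation: [0.038, -3.141, 0.0]
force: [0.5, -0.1, 0.6]
opening: 0.0921
gripper_force: 0.0
```

Call:
send_rows(plan=[[[-1,0,0,0.1,0],[-1,0,0,0.25,0],[-1,0,0,0.4,0],[-1,0,0,0.6,0],[-1,0,0,0.8,0],[-1,-0.2,0.2,0.8,0],[-1,-0.3,0.4,0.8,0],[-1,-0.3,0.6,0.8,0],[-1,-0.3,0.8,0.8,0],[-1,-0.3,0.8,0.8,0],[-1,-0.3,0.8,0.8,0]]])

```text
t: 33.42
tool_pos: [0.3492, 0.4756, 0.2045]
orientation: [0.043, -3.14, 0.0]
force: [0.6, 0.2, -0.6]
opening: 0.0928
gripper_force: 0.0
```

```bash
python3 - <<'E'
from fit import *
import avg
o=avg.avg(4); C=[]
for n in o:
    d,pp=o[n];G=grid(n,d)
    m=(G[...,0]>.36)&(G[...,0]<.55)&(abs(G[...,1]-.313)<.05)&(G[...,2]>.012)&(G[...,2]<.115); C.append(G[m])
print([len(c) for c in C],[c[:,2].max().round(3) for c in C if len(c)])
for P in C+[np.vstack(C)]:
    if len(P)<40: continue
    r=least_squares(lambda q:sd(P,*q),[.4655,.3135,.02,.004],loss="soft_l1",f_scale=.003);print(r.x.round(4),np.median(abs(r.fun)).round(4))
s=telemetry.read_state();print(s["t"],s["tool_pos"],s["dq"].round(3))
for n in o:
    d,p=o[n];G=grid(n,d);g=p.mean(-1)
    m=(G[...,0]>.50)&(G[...,0]<.70)&(G[...,1]<-.1625)&(G[...,1]>-.228)&(G[...,2]>.0095)&(g<100)
    print(n,"trough max z",G[m][:,2].max())
E
```

```text
[303, 281] [np.float64(0.098), np.float64(0.095)]
[0.4665 0.3154 0.0252 0.0046] 0.0007
[0.4661 0.3129 0.0194 0.0038] 0.0008
[0.4664 0.3138 0.0235 0.0042] 0.0011
33.8167 [0.35096108 0.47212332 0.2056174 ] [ 0.004  0.004 -0.005  0.002 -0.003  0.003]
top trough max z 0.03233479327105493
side trough max z 0.0331295810459451
```

```bash
python3 - <<'E'
from avg import *
o=avg(6)
for n in o:
    d,p=o[n];G=grid(n,d);g=p.mean(-1)
    m=(G[...,0]>.58)&(G[...,0]<.612)&(G[...,1]<-.154)&(G[...,1]>-.21)&(g<90)
    v,u=np.where(m); print(n)
    for r in range(v.min(),v.max()+1):
        print(r," ".join("%d/%d/%d"%tuple((G[r,c]*1000).round()) for c in range(u.min(),u.max()+1) if m[r,c]))
E
```

```text
top
197 608/-173/28 609/-177/26 608/-179/30
198 607/-161/19 606/-164/22 606/-167/25 606/-170/25 605/-173/28 605/-176/29 604/-179/29 607/-184/19
199 603/-160/22 603/-163/22 603/-167/23 602/-169/27 602/-173/25 601/-176/28 601/-179/30 602/-183/24 604/-188/13 604/-191/13
200 600/-163/21 599/-166/25 599/-170/25 599/-173/26 598/-176/29 597/-179/32 598/-182/29 601/-188/12 602/-192/10 601/-195/11
201 596/-163/23 596/-166/23 596/-169/24 595/-172/27 595/-176/27 594/-179/28 595/-182/27 597/-188/14 598/-191/10 597/-194/14
202 593/-163/20 593/-166/20 593/-170/20 595/-174/13 595/-178/12 594/-180/16 594/-184/12 594/-187/13 595/-191/10 595/-195/10
203 593/-165/6 593/-168/5 593/-172/3 593/-175/3 593/-179/3 593/-182/5 591/-184/10 591/-187/13 590/-190/16 592/-195/8
204 589/-185/4 589/-188/7 589/-192/5
side
248 602/-157/40 607/-155/35 610/-155/34
249 592/-156/39 596/-155/36 604/-154/31 608/-154/29
250 589/-155/35 592/-155/33 596/-155/31 600/-155/29
251 581/-155/34 585/-156/33
252 582/-155/29 605/-160/22 608/-160/21 611/-162/20
253 597/-162/23 600/-163/23 605/-160/17 607/-164/20 611/-162/16
254 586/-162/
[... 394 characters left out ...]
7 591/-161/5 595/-160/2 594/-168/11 594/-175/19 594/-180/26 595/-185/30 598/-185/28 602/-185/27 605/-185/25
258 580/-161/5 593/-164/2 593/-170/10 594/-174/13 594/-181/21 594/-186/27 598/-186/25 603/-184/21 606/-184/18
259 594/-169/2 594/-175/9 593/-183/19 596/-184/19 598/-185/19 602/-186/17 605/-187/17
260 595/-174/3 598/-176/3 594/-187/18 598/-187/16 602/-187/14
261 593/-178/4 592/-185/12 595/-186/11 598/-187/11 600/-190/13 604/-190/11
262 590/-189/13 593/-190/12 596/-190/10 600/-191/9 602/-193/11
263 588/-193/13 592/-193/10 594/-195/12 596/-197/13 600/-198/12 603/-198/10
264 589/-192/6 590/-195/9 593/-197/10 595/-199/11 598/-201/11 602/-200/8
265 589/-193/2 590/-196/5 592/-199/7 595/-200/7
```

A is now off the wall, lying on another offcut with its centre near y −0.173 and its top at about 0.026. That puts its underside near 0.018, well inside the limits. The scraper stands centred on the pad, so I hand in.

```bash
python3 -c "
from plant import order
print(order.close_job())"
```

```text
the job is handed in; nothing more can be done
None
```

All five offcuts are in the trough, and the scraper stands let go on the cork pad, about 1 mm from its centre and within about 2° of its length. The job was handed in at about 34 s, and no verdict was returned.

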